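# Clear the organiser base and rebuild the staggered trays

### The job

First clear the changing station's wooden organiser base: stand the lidded cup, if it is there, upright on the cork coaster, and put the bath ring and comb, whichever are there, in the grey basket. Then stack the trays along the base, each seated on the rims below, white first, then green, then blue if there is a blue one, with alternating steps: white shifted 3 cm towards the base's orange-banded end, green back in line with the base, blue shifted 3 cm like the white. Finally stand the amber jar in the top tray, and leave everything else where it is, never letting the cup tip over.

Things in the scene. Friction and masses are not known exactly. Their poses are not given: they have to be found in the camera images.
- base: the organiser's base, fixed: light wood open tray 66 wide (its x) x 180 long (its y) x 45 high, walls and floor 5 thick, an orange band round its +y end; clutter stands in or lies on it. Origin: centre of its underside; z up. Trays seated on it have their centre points 65, 110 and 155 above this origin
- white_center (a point): white open plastic tray, 66 wide (its x) x 180 long (its y) x 50 high, 5 mm walls, 180 g, symmetrical, level on the table at the start. Its lowest 5 mm is a grey plinth, 48 x 100; the floor's inner face is 10 above the bottom. Grip it across its width at mid-length. The point is its centre, 25 above its bottom; z up
- green_center (a point): green tray, just like the white one; its centre, same axes. When trays are stacked, the plinth drops between the side walls below (4 mm play either side) and the tray hangs on the side rims below, each tray 45 mm above the last, and can shift lengthwise up to 35 mm either way
- blue_center (a point): blue tray, just like the white one; its centre, same axes; absent in some runs
- cup_center (a point): ceramic cup, 49 diameter, with a blue snap lid 52 diameter at its top, 83 tall in all, 160 g, standing inside the base towards one end (absent in some runs). The point is its centre, 41.5 above its underside; z up
- ring_center (a point): red silicone bath ring toy, 80 outside diameter, 44 hole, 20 thick (its wall 18 wide), 60 g, lying flat across the base's rims towards one end (absent in some runs). The point is the centre of the hole, half-way up; z is its axis
- comb_center (a point): yellow comb, 120 long (its x) x 32 wide (its y) x 6 thick, 30 g, lying flat across the middle of the base's rims (absent in some runs). The point is its centre; z up
- jar_center (a point): amber glass cream jar with white lid, 45 diameter, 55 tall, 120 g, standing on the table. The point is its centre, 27.5 above its underside; z up
- basket: low grey open basket, fixed, 180 (its x) x 200 (its y) x 50 high, walls 6 thick. Origin: centre of its underside on the table; z up
- coaster: round cork coaster, fixed, 110 diameter, 5 thick. Origin: centre of its underside on the table
- nail_file: steel nail file with a grey grip lying on the table, 140 long (its y), a bystander; origin: its underside
- toy_car: wooden toy car, 75 long, 48 high, a bystander; origin: its underside
- lotion: green lotion bottle, 52 diameter, 140 tall, a bystander; origin: centre of its underside
- rattle: wooden rattle lying down, 122 long, 44 high, a bystander; origin: underneath its middle
- brush_mug: blue mug, 72 diameter, 85 tall, a bystander; origin: centre of its underside
- cream: blue cream pot, 60 diameter, 70 tall, a bystander; origin: centre of its underside

How it is judged:
By the outcome, as a careful person would: the job done as asked, in the order asked, and still so for the second after the job is handed in, with the robot touching nothing.
Of cup, ring, comb, tray_blue only 3 to 4 are there at a start; the rules pass over those that are not, and their reading is None.
At some moment in a run one of tray_white, tray_green, tray_blue may be knocked a few centimetres aside while the robot is not near it.
It also fails if it takes over 210 s, if anything falls off the work surface, if the arm or the gripper's body presses on something with over 40 N, if the wrist force passes 120 N, or if a joint passes its speed limit or range.

### The arm

A 7-joint arm with a two-finger parallel gripper is mounted at the origin on the work surface. World frame = base frame: x ahead of the robot, y to its left, z up, the work surface at z = 0. Lengths are in mm, angles in rad, forces in N, time in s.
With the tool pointing down it reaches from about 400 to 875 mm from the base axis. Payload 6.5 kg.
Tool frame: the origin (TCP) lies at the very end of the fingers, on their centre line; the grasp point (between the pads) lies 19 mm behind it; z points along the fingers, x is the direction in which the jaws open and shut, and the axes are right-handed (so a half turn about z gives the same grasp; the last joint's range is limited). The gripper opens to 85 mm and grips with 20 to 120 N. Pads are 22 mm wide; open, the fingers measure 114 mm over their backs; the gripper's body (76 mm by 85 mm) begins 54 mm behind the grasp point. The pads swing forward as they close: fully open they stand 13 mm farther back than shut.
Start: joints at [1.219, 0.536, -0.004, 1.538, 0.003, 1.067, -0.071], TCP at [183.246, -623.627, 199.29] pointing down, gripper open.
Joint ranges: [-2.7, 2.7], [-0.37, 2.16], [-1.27, 1.26], [0.24, 2.4], [-1.31, 4.45], [0.19, 1.91], [-2.76, 2.76]. Speed limits (rad/s): [2.39, 2.39, 3.14, 3.14, 3.14, 3.14, 3.14].

### API

Orientations are given as a unit quaternion [w, x, y, z].
In Python, from rig import bot gives the robot as it stands.
- The arm moves only by the tool carry_out, never from a script. Its arguments are lists of equal length, an entry for each row: "delta_pos": the shift along the tool's x, y, z in m, a list of three; "dr": the turn, a rotation vector about the tool's x, y, z in rad, a list of three; "claw": the finger opening in m, from 0 to 0.0854. A call has 1 to 8 rows; each row shifts and turns the commanded pose from where the row before left it, along the tool's axes as they then stand; what a row does not reach is not made up. A row lasts 1/12 s, in which the tool goes at most 41.7 mm and 7.16 degrees, less where a joint would pass 70% of its speed; a pose out of reach is approached as far as the arm can. A call is refused whole if a number of a shift passes 0.0417 or a number of a turn 0.125, either way. A call with a gripper value outside its range is refused whole. The fingers move at their own pace and stop on an object; "newtons" is the grip in N (left out, the last holds). Time passes only in rows, so rows that do not move let the fingers close. It gives the time, the measured TCP pose, the force and the opening at its end, in the units of the state.
- bot.get_obs(): the state, without advancing time (a new reading comes with each control period).
- bot.read_camera(name): name is "scene" or "side" or "wrist"; returns a dict with "image" (400x640x3 uint8, red, green, blue), "intrinsics" (3x3 intrinsics, pixels), "k1" (the pictures are not rectified: a ray, as slopes to the right and down, at radius r is drawn at 1 + k1 r^2 times it, then the intrinsics apply), "cam_to_world" (4x4, takes a point from camera to world coordinates); the wrist camera has in their place "mount" (4x4, takes a point from camera to tool coordinates, whose origin is the TCP and whose axes are the tool frame's). Camera axes: x right, y down, z forward; pixel columns grow to the right and rows downward; lengths in mm; the calibration is good to about 2 mm. A picture is of the moment at which its call begins: read the wrist's pose just before it. There is no depth.
- bot.hand_in(): hands the job in, once; it reports no verdict.
Trained networks look in the newest picture that a camera, given by its name, has taken for a name from the list of things; names that differ only in an ending like _2 or _b are one class to them, and where a whole thing is asked for, a point or a joint stands for the part that bears it (a point fixed in the world has none). Each returns a list of dicts, best first, with "confidence" (0 to 1); they miss things now and then, are a little off and sometimes report something else, mostly with a low value. They report only what shows in the picture. A call takes as long as a camera call.
- bot.find_in(camera, query): "location" ([x, y, z] in mm, in world coordinates, good to about 4 mm: the middle of the surface that is visible of it).
- bot.trace(camera, query): "region" (400x640 bool, what is visible of it).
- bot.landmark_of(camera, query): "location" ([x, y, z] in mm, in world coordinates, good to about 4 mm: a listed point, or the origin of a listed thing).
The state is a dict: "time_s": time; "joint_pos": joint angles; "joint_vel": joint speeds; "tau": joint torques, N m; "position": TCP position; "tool_rot": TCP orientation; "force": force on the tool from outside, world axes, zero at the start; "moment": the same for the moment, N m; "grip_width": finger opening in mm.
Only numpy, scipy, OpenCV 4.12 (cv2) and the standard library are available. Lean on these libraries where they do the work, as an engineer would, in place of code of your own. Each camera call takes 0.05 s, during which the arm holds its last target.

## Working session

There is one attempt and no reset: what is moved stays moved. The work goes in short steps, Python scripts to look and compute and a tool call to move; the robot and the scene stay as the last step left them, time stands still between calls to the robot, and variables do not carry over. Pictures are saved under pics/ and viewed, and the job is handed in when it is done.

Besides the shell and the picture viewer there is one more tool, called after "Request:" as a command line: name --argument value ..., lists and objects as JSON in quotes. carry_out: Moves the arm, as the interface text tells. Its arguments: {"type":"object","properties":{"delta_pos":{"type":"array"},"dr":{"type":"array"},"claw":{"type":"array"},"newtons":{"type":"number"}},"required":["delta_pos","dr","claw"]}

```bash
ls; mkdir -p pics
python3 - <<'E'
from rig import bot
import cv2,numpy as np
print(bot.get_obs())
for n in ["scene","side","wrist"]:
    r=bot.read_camera(n)
    cv2.imwrite(f"pics/{n}0.png",r["image"][:,:,::-1])
    print(n,{k:(np.round(v,3).tolist() if k!='image' else 0) for k,v in r.items()})
E
```

```text
pics
{'time_s': 0.0, 'joint_pos': array([ 1.2187436 ,  0.53719877, -0.00444222,  1.53888864,  0.00261075,
        1.06729202, -0.07119452]), 'joint_vel': array([-0.00041162,  0.0005309 ,  0.00193753, -0.00024639, -0.00039061,
       -0.00101518, -0.00013457]), 'tau': array([ 3.05625663e-04, -5.83407640e+01,  1.04808748e+00, -2.59114087e+01,
        1.21158961e-02,  9.31522198e-03, -2.03926152e-05]), 'position': array([ 183.06328971, -622.95946199,  198.38593156]), 'tool_rot': array([-4.76725606e-04,  8.00642532e-01, -5.99141672e-01, -7.52174841e-04]), 'force': array([ 0.28373551, -0.83390006, -0.45950564]), 'moment': array([-0.00040255, -0.01015314, -0.01541609]), 'grip_width': 85.4656656258986}
scene {'image': 0, 'intrinsics': [[432.034, 0.0, 315.565], [0.0, 432.034, 199.487], [0.0, 0.0, 1.0]], 'k1': -0.057, 'cam_to_world': [[-0.409, 0.612, -0.677, 1346.069], [0.913, 0.26, -0.315, 431.437], [-0.017, -0.747, -0.665, 821.409], [0.0, 0.0, 0.0, 1.0]]}
side {'image': 0, 'intrinsics': [[474.321, 0.0, 312.504], [0.0, 474.321, 198.976], [0.0, 0.0, 1.0]], 'k1': -0.021, 'cam_to_world': [[-0.888, -0.327, 0.323, 201.994], [-0.459, 0.621, -0.635, 825.168], [0.007, -0.712, -0.702, 885.684], [0.0, 0.0, 0.0, 1.0]]}
wrist {'image': 0, 'intrinsics': [[327.471, 0.0, 317.721], [0.0, 327.471, 197.352], [0.0, 0.0, 1.0]], 'k1': 0.015, 'mount': [[1.0, -0.0, 0.0, 0.187], [0.0, 0.963, 0.27, -69.237], [-0.0, -0.27, 0.963, -174.414], [0.0, 0.0, 0.0, 1.0]]}
```

View pics/scene0.png

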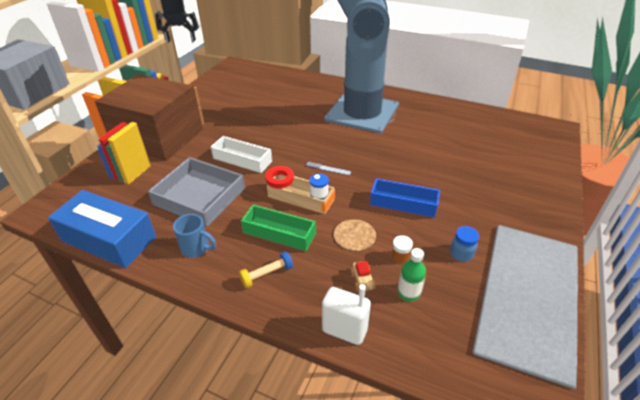

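View pics/side0.png

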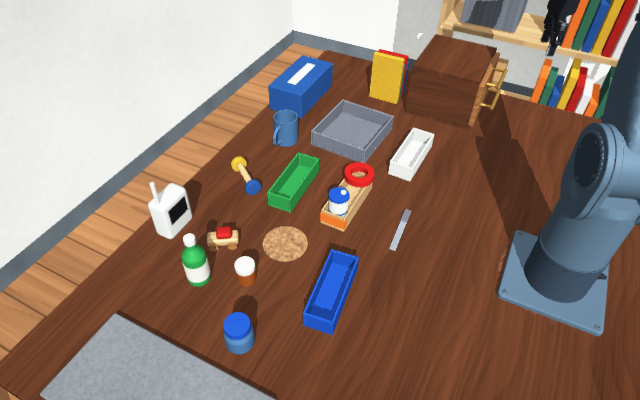

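Run:
```python
from rig import bot
import numpy as np
for n in ["scene","side"]:
  for q in ["base","white_center","green_center","blue_center","cup_center","ring_center","comb_center","jar_center","basket","coaster","nail_file","toy_car","lotion","rattle","brush_mug","cream"]:
    r=bot.landmark_of(n,q)
    print(n,q,[(np.round(d["location"]).tolist(),round(d["confidence"],2)) for d in r[:3]])
print(bot.get_obs()['time_s'])
```

```text
scene base [([517.0, 2.0, -2.0], 0.69)]
scene white_center [([429.0, -250.0, 24.0], 0.63)]
scene green_center [([806.0, 51.0, 2.0], 0.72), ([674.0, 8.0, 29.0], 0.67)]
scene blue_center []
scene cup_center [([522.0, 57.0, 45.0], 0.62)]
scene ring_center [([514.0, -67.0, 57.0], 0.75)]
scene comb_center []
scene jar_center [([620.0, 321.0, 29.0], 0.87)]
scene basket [([631.0, -277.0, -0.0], 0.57), ([520.0, 56.0, 45.0], 0.36), ([674.0, 7.0, 30.0], 0.26)]
scene coaster [([599.0, 193.0, -2.0], 0.85)]
scene nail_file [([724.0, 372.0, -1.0], 0.62), ([367.0, 25.0, -1.0], 0.51)]
scene toy_car [([735.0, 256.0, -2.0], 0.65)]
scene lotion [([722.0, 371.0, -0.0], 0.59), ([737.0, 256.0, -2.0], 0.35)]
scene rattle [([804.0, 49.0, 1.0], 0.8), ([433.0, -248.0, 22.0], 0.56), ([675.0, 10.0, 32.0], 0.41)]
scene brush_mug [([798.0, -173.0, 7.0], 0.64), ([622.0, 324.0, 30.0], 0.56), ([366.0, 25.0, -1.0], 0.48)]
scene cream [([551.0, 465.0, 2.0], 0.78)]
side base [([519.0, -2.0, 0.0], 0.96)]
side white_center [([434.0, -254.0, 26.0], 0.95)]
side green_center [([672.0, 7.0, 25.0], 0.79)]
side blue_center [([437.0, 280.0, 27.0], 0.62)]
side cup_center [([520.0, 51.0, 50.0], 0.77), ([435.0, -252.0, 29.0], 0.16)]
side ring_center [([516.0, -70.0, 63.0], 0.73)]
side comb_center [([516.0, -69.0, 56.0], 0.64)]
side jar_center [([621.0, 322.0, 31.0], 0.57)]
side basket [([630.0, -277.0, -0.0], 0.64)]
side coaster []
side nail_file [([363.0, 26.0, 2.0], 0.87), ([674.0, 10.0, 28.0], 0.65)]
side toy_car [([730.0, 263.0, -0.0], 0.87)]
side lotion [([720.0, 370.0, 1.0], 0.83)]
side rattle [([803.0, 47.0, -3.0], 0.95)]
side brush_mug [([801.0, -170.0, 3.0], 0.68)]
side cream [([553.0, 463.0, -2.0], 0.83), ([718.0, 371.0, 2.0], 0.19)]
1.75
```

The scene shows the cup and ring on the base, no comb, and a blue tray. The white tray is at scene px (241,154), green at (279,228) and blue at (405,198). The orange end of the base is at (328,198), towards +y. Next I'll fit the box poses to the masks.

```bash
cat > h.py <<'E'
from rig import bot
import numpy as np, cv2
from scipy.optimize import minimize
from scipy.spatial.transform import Rotation as R
def cam(n):
    o=bot.get_obs(); r=bot.read_camera(n)
    if n=="wrist":
        q=o["tool_rot"];T=np.eye(4);T[:3,:3]=R.from_quat([q[1],q[2],q[3],q[0]]).as_matrix();T[:3,3]=o["position"]
        r["cam_to_world"]=T@np.array(r["mount"])
    r["name"]=n
    return r
def proj(r,P):
    W=np.linalg.inv(r["cam_to_world"]);p=np.atleast_2d(P)@W[:3,:3].T+W[:3,3]
    s=p[:,:2]/p[:,2:];k=1+r["k1"]*(s**2).sum(1,keepdims=True);s=s*k
    K=np.array(r["intrinsics"]);return s*[K[0,0],K[1,1]]+[K[0,2],K[1,2]]
def ray(r,uv):
    K=np.array(r["intrinsics"]);d=(np.atleast_2d(uv)-[K[0,2],K[1,2]])/[K[0,0],K[1,1]]
    s=d.copy()
    for _ in range(10): s=d/(1+r["k1"]*(s**2).sum(1,keepdims=True))
    v=np.c_[s,np.ones(len(s))]@r["cam_to_world"][:3,:3].T
    return r["cam_to_world"][:3,3],v
def onz(r,uv,z):
    c,v=ray(r,uv);return c+v*((z-c[2])/v[:,2])[:,None]
def box(x,y,a,w,l,z0,z1):
    c,s=np.cos(a),np.sin(a);o=[]
    for z in(z0,z1):
        for i in(-1,1):
            for j in(-1,1):
                u,v=i*w/2,j*l/2;o.append([x+c*u-s*v,y+s*u+c*v,z])
    return np.array(o)
def sil(r,P,S=4):
    m=np.zeros((1600,2560),np.uint8);h=cv2.convexHull(np.round(proj(r,P)*S+S/2-.5).astype(np.int32))
    cv2.fillConvexPoly(m,h,1);return cv2.resize(m.astype(np.float32),(640,400),interpolation=cv2.INTER_AREA)
def fitbox(views,x0,w,l,z0,z1,ign=None,fitz=False):
    # views: list of (cam,mask,ignore)
    def f(p):
        dz=p[3] if fitz else 0
        c=0
        for r,m,ig in views:
            s=sil(r,box(p[0],p[1],p[2],w,l,z0+dz,z1+dz));d=np.abs(s-m)
            if ig is not None:d=d*(~ig)
            c+=d.sum()/m.sum()
        return c
    n=4 if fitz else 3
    sx=np.vstack([np.zeros(n)]+[np.eye(n)[i]*[8,8,.1,8][i] for i in range(n)])
    b=None
    for a in (x0[2]-.1,x0[2]+.1):
        p0=np.array([x0[0],x0[1],a,0.][:n])
        q=minimize(f,p0,method="Nelder-Mead",options=dict(initial_simplex=p0+sx,xatol=.05,fatol=1e-5,maxiter=300))
        if b is None or q.fun<b.fun:b=q
    return b.x,b.fun
E
python3 - <<'E'
from h import *
C={n:cam(n) for n in("scene","side")}
def mk(n,q,near):
    for d in bot.trace(n,q):
        m=d["region"];u,v=proj(C[n],near)[0]
        if m[max(0,int(v)-4):int(v)+5,int(u)-4:int(u)+5].any(): return m
for q,nm,x0 in(("white_center","white",[432,-252,.0]),("green_center","green",[673,8,0]),("blue_center","blue",[437,280,0]),("base","base",[518,0,0])):
    vs=[]
    for n in C:
        m=mk(n,q,[x0[0],x0[1],10])
        if m is None: print(n,q,"none");continue
        ig=None
        if q=="base":
            ig=np.zeros((400,640),bool)
            for k,pp in(("cup_center",[521,54,60]),("ring_center",[515,-68,57])):
                t=mk(n,k,pp)
                if t is not None: ig|=cv2.dilate(t.astype(np.uint8),np.ones((5,5)))>0
                else: print("no",k,n)
        vs.append((C[n],m.astype(np.float32),ig))
    h=45 if q=="base" else 50
    if vs:
        for v in vs: print(q,v[0]["name"],fitbox([v],x0,66,180,0,h))
        print(q,"both",fitbox(vs,x0,66,180,0,h))
        print(q,"bothz",fitbox(vs,x0,66,180,0,h,fitz=True))
print(bot.get_obs()["time_s"])
E
```

```text
white_center scene (array([ 4.26652946e+02, -2.55408190e+02, -5.50411701e-02]), np.float64(0.06838835030794144))
white_center side (array([ 4.31032007e+02, -2.52510320e+02, -5.11050712e-02]), np.float64(0.05077580362558365))
white_center both (array([ 4.30169772e+02, -2.53656751e+02, -5.32782399e-02]), np.float64(0.14411801099777222))
white_center bothz (array([ 4.30000399e+02, -2.52241807e+02, -4.33287777e-02,  1.81909861e+00]), np.float64(0.1355070024728775))
scene green_center none
green_center side (array([6.75294624e+02, 4.15044867e+00, 6.92330844e-02]), np.float64(0.09918069839477539))
green_center both (array([6.75294624e+02, 4.15044867e+00, 6.92330844e-02]), np.float64(0.09918069839477539))
green_center bothz (array([ 6.76620395e+02,  2.33401203e+00,  7.26776612e-02, -4.28088830e+00]), np.float64(0.09034876525402069))
blue_center scene (array([4.28127621e+02, 2.76285056e+02, 1.16651942e-01]), np.float64(0.08694598078727722))
blue_center side (array([4.32999913e+02, 2.75913279e+02, 1.30457659e-01]), np.float64(0.04070194810628891))
blue_center both (array([4.32895962e+02, 2.76097333e+02, 1.36896045e-01]), np.float64(0.1403854787349701))
blue_center bothz (array([4.32912119e+02, 2.75852455e+02, 1.29881598e-01, 1.36564768e+00]), np.float64(0.1393696367740631))
side base none
base scene (array([ 5.19136789e+02, -1.73833505e+00, -1.76141952e-02]), np.float64(0.03191716596484184))
base both (array([ 5.19136789e+02, -1.73833505e+00, -1.76141952e-02]), np.float64(0.03191716596484184))
base bothz (array([ 5.19154411e+02, -1.71179197e+00, -1.74372991e-02,  4.95052020e-02]), np.float64(0.03191716596484184))
2.35
```

```bash
cat > plan.py <<'E'
import sys
from h import *
def state():
    o=bot.get_obs();q=o["tool_rot"];M=R.from_quat([q[1],q[2],q[3],q[0]]).as_matrix()
    return o,np.array(o["position"]),M
def plan(x,y,z,yaw,vmax=38):
    o,p,M=state()
    a=np.arctan2(M[1,0],M[0,0]);da=(yaw-a+np.pi)%(2*np.pi)-np.pi
    if abs(da)>np.pi/2 : print("note big turn",da)
    t=np.array([x,y,z])
    d=t-p
    n=int(np.ceil(max(np.linalg.norm(d)/vmax,abs(da)/.12,1)))
    c=p.copy();ca=a;out=[];ro=[]
    print("from",np.round(p,1),"yaw",round(a,4),"tilt",np.round(M[2,:2],4),"t",o["time_s"],"F",np.round(o["force"],1),"grip",round(o["grip_width"],1))
    for i in range(n):
        g=p+d*(i+1)/n; w=g-c
        cx,sx=np.cos(ca),np.sin(ca)
        l=np.round([cx*w[0]+sx*w[1], sx*w[0]-cx*w[1], -w[2]]) if i<n-1 else np.round([cx*w[0]+sx*w[1], sx*w[0]-cx*w[1], -w[2]],0)
        c=c+[cx*l[0]+sx*l[1],sx*l[0]-cx*l[1],-l[2]]
        r=round(-(a+da*(i+1)/n-ca),3); ca-=r
        out.append([float(round(v/1000,4)) for v in l]);ro.append([0,0,float(r)])
    print(n,"rows");
    for k in range(0,n,8): print(out[k:k+8]);print(ro[k:k+8])
if __name__=="__main__":
    plan(*map(float,sys.argv[1:5]))
E
python3 plan.py 520 -20 260 0
```

```text
from [ 183.2 -623.6  199.3] yaw -1.285 tilt [0. 0.] t 2.35 F [ 0.7 -0.   0.5] grip 85.6
19 rows
[[-0.025, -0.026, -0.003], [-0.024, -0.028, -0.003], [-0.022, -0.029, -0.004], [-0.02, -0.03, -0.003], [-0.017, -0.032, -0.003], [-0.016, -0.033, -0.003], [-0.013, -0.034, -0.003], [-0.011, -0.035, -0.004]]
[[0, 0, -0.068], [0, 0, -0.067], [0, 0, -0.068], [0, 0, -0.068], [0, 0, -0.067], [0, 0, -0.068], [0, 0, -0.067], [0, 0, -0.068]]
[[-0.008, -0.035, -0.003], [-0.006, -0.036, -0.003], [-0.004, -0.036, -0.003], [-0.001, -0.037, -0.003], [0.001, -0.036, -0.004], [0.004, -0.036, -0.003], [0.006, -0.036, -0.003], [0.009, -0.035, -0.003]]
[[0, 0, -0.068], [0, 0, -0.067], [0, 0, -0.068], [0, 0, -0.068], [0, 0, -0.067], [0, 0, -0.068], [0, 0, -0.068], [0, 0, -0.067]]
[[0.011, -0.035, -0.003], [0.013, -0.034, -0.004], [0.016, -0.033, -0.003]]
[[0, 0, -0.068], [0, 0, -0.067], [0, 0, -0.068]]
```

Request:
carry_out --delta_pos '[[-0.025,-0.026,-0.003],[-0.024,-0.028,-0.003],[-0.022,-0.029,-0.004],[-0.02,-0.03,-0.003],[-0.017,-0.032,-0.003],[-0.016,-0.033,-0.003],[-0.013,-0.034,-0.003],[-0.011,-0.035,-0.004]]' --dr '[[0,0,-0.068],[0,0,-0.067],[0,0,-0.068],[0,0,-0.068],[0,0,-0.067],[0,0,-0.068],[0,0,-0.067],[0,0,-0.068]]' --claw '[0.085,0.085,0.085,0.085,0.085,0.085,0.085,0.085]'

```text
time_s: 3.02
position: [325.5, -367.5, 225.6]
tool_rot: [0.0, 0.932, -0.362, 0.0]
force: [0.8, -0.9, 0.3]
grip_width: 85.2
```

Request:
carry_out --delta_pos '[[-0.008,-0.035,-0.003],[-0.006,-0.036,-0.003],[-0.004,-0.036,-0.003],[-0.001,-0.037,-0.003],[0.001,-0.036,-0.004],[0.004,-0.036,-0.003],[0.006,-0.036,-0.003],[0.009,-0.035,-0.003]]' --dr '[[0,0,-0.068],[0,0,-0.067],[0,0,-0.068],[0,0,-0.068],[0,0,-0.067],[0,0,-0.068],[0,0,-0.068],[0,0,-0.067]]' --claw '[0.085,0.085,0.085,0.085,0.085,0.085,0.085,0.085]'

```text
time_s: 3.68
position: [467.6, -114.0, 250.8]
tool_rot: [0.0, 0.995, -0.1, 0.0]
force: [0.4, -1.0, 0.5]
grip_width: 84.9
```

Request:
carry_out --delta_pos '[[0.011,-0.035,-0.003],[0.013,-0.034,-0.004],[0.016,-0.033,-0.003],[0,0,0],[0,0,0],[0,0,0]]' --dr '[[0,0,-0.068],[0,0,-0.067],[0,0,-0.068],[0,0,0],[0,0,0],[0,0,0]]' --claw '[0.085,0.085,0.085,0.085,0.085,0.085]'

```text
time_s: 4.18
position: [520.1, -20.3, 260.0]
tool_rot: [0.0, 1.0, -0.0, -0.0]
force: [-0.1, -0.1, 0.0]
grip_width: 85.2
```

Run:
```python
from plan import *
o,p,M=state();print(p,M[:,0],o["time_s"])
r=cam("wrist");cv2.imwrite("pics/w1.png",r["image"][:,:,::-1])
def mk(q,near):
    for d in bot.trace("wrist",q):
        m=d["region"];u,v=proj(r,near)[0]
        if m[max(0,int(v)-4):int(v)+5,max(0,int(u)-4):int(u)+5].any(): return m
c=mk("cup_center",[521,54,85]);g=mk("ring_center",[515,-36,55]);b=mk("base",[520,-5,20])
for q in("cup_center","ring_center","base","coaster","basket"): print(q,[(np.round(d["location"]).tolist(),round(d["confidence"],2)) for d in bot.landmark_of("wrist",q)[:2]])
if c is not None:
    print("cup centroid at z85",onz(r,[np.argwhere(c)[:,::-1].mean(0)],85),np.argwhere(c)[:,::-1].mean(0))
if g is not None:
    cn,_=cv2.findContours(g.astype(np.uint8),cv2.RETR_EXTERNAL,cv2.CHAIN_APPROX_NONE);e=cv2.fitEllipse(max(cn,key=len));print("ring ell",e,onz(r,[e[0]],55))
if b is not None:
    ig=np.zeros((400,640),bool)
    for t in(c,g):
        if t is not None: ig|=cv2.dilate(t.astype(np.uint8),np.ones((7,7)))>0
    # arms/finger region ignore? 
    print(fitbox([(r,b.astype(np.float32),ig)],[519,-1,0],66,180,0,45))
```

```text
[520.13578325 -20.34355029 260.03862084] [ 9.99999550e-01 -6.39340633e-04 -7.00955781e-04] 4.1833
cup_center []
ring_center [([520.0, -65.0, 56.0], 0.62)]
base [([520.0, -3.0, 1.0], 0.98), ([365.0, 26.0, -4.0], 0.46)]
coaster []
basket [([627.0, -279.0, -1.0], 0.59)]
cup centroid at z85 [[521.96691447  57.17624578  85.        ]] [318.67466928  96.02645762]
ring ell ((316.6350402832031, 204.02182006835938), (66.17803955078125, 66.48661041259766), 161.92593383789062) [[519.5225782  -66.77570304  55.        ]]
(array([ 5.20889791e+02, -1.59498705e+00, -7.57861268e-03]), np.float64(0.01818837597966194))
```

View pics/w1.png

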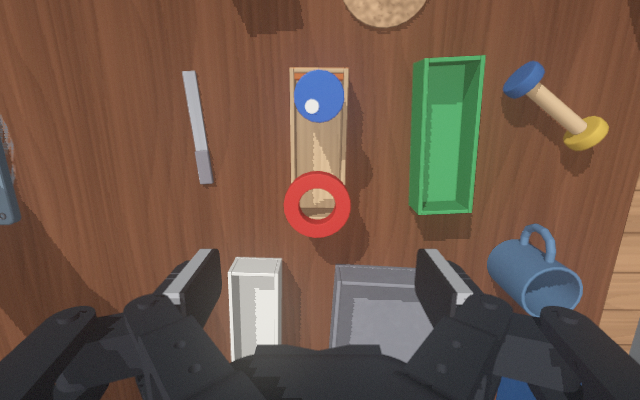

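The wrist picture shows the base at (320,140) with the cup at (319,96) and the ring at (317,204). Both lie as the networks reported. I'll grasp the cup first.

Request:
carry_out --delta_pos '[[0.001,-0.038,0.038],[0.001,-0.038,0.038],[0,0,0.038],[0,0,0.032],[0,0,0.03],[0,0,0.022],[0,0,0.01],[0,0,0]]' --dr '[[0,0,0],[0,0,0],[0,0,0],[0,0,0],[0,0,0],[0,0,0],[0,0,0],[0,0,0]]' --claw '[0.085,0.085,0.085,0.085,0.085,0.085,0.085,0.085]'

```text
time_s: 5.3
position: [520.4, 38.9, 67.5]
tool_rot: [0.0, 1.0, 0.0, -0.002]
force: [0.4, -0.1, 0.2]
grip_width: 84.9
```

Request:
carry_out --delta_pos '[[0,0,0],[0,0,0],[0,0,0],[0,0,0],[0,0,0],[0,0,0],[0,0,0],[0,0,0]]' --dr '[[0,0,0],[0,0,0],[0,0,0],[0,0,0],[0,0,0],[0,0,0],[0,0,0],[0,0,0]]' --claw '[0.07,0.06,0.05,0.04,0.04,0.04,0.04,0.04]' --newtons 30

```text
time_s: 5.97
position: [522.0, 39.1, 69.5]
tool_rot: [0.0, 1.0, -0.0, 0.0]
force: [0.6, 0.5, -0.8]
grip_width: 40.2
```

Run:
```python
from plan import *
o,p,M=state();print(p,o["force"],o["grip_width"],o["time_s"])
r=cam("side");cv2.imwrite("pics/s2.png",cv2.resize(r["image"][120:270,240:480,::-1],(800,500)))
```

```text
[522.04376526  39.09480046  69.48349787] [ 0.60811369  0.525292   -0.75818478] 40.16635790816782 5.9667
```

View pics/s2.png

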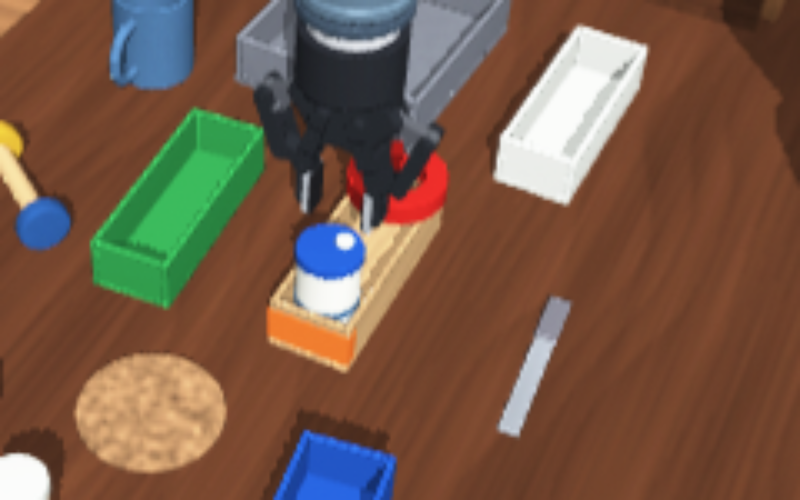

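Steps longer than 41.7 mm in total are clipped, so the fingers closed short of the cup. I'll open, rise and look again.

Request:
carry_out --delta_pos '[[0,0,0],[0,0,0],[0,0,0],[0,0,0],[0,0,-0.03],[0,0,-0.03],[0,0,0],[0,0,0]]' --dr '[[0,0,0],[0,0,0],[0,0,0],[0,0,0],[0,0,0],[0,0,0],[0,0,0],[0,0,0]]' --claw '[0.085,0.085,0.085,0.085,0.085,0.085,0.085,0.085]'

```text
time_s: 6.68
position: [523.4, 39.3, 130.8]
tool_rot: [-0.0, 1.0, -0.0, 0.002]
force: [-0.7, -0.3, -0.3]
grip_width: 84.7
```

Run:
```python
from plan import *
o,p,M=state();print(p,o["force"],o["grip_width"],o["time_s"])
r=cam("wrist");cv2.imwrite("pics/w3.png",r["image"][:,:,::-1])
for d in bot.trace("wrist","cup_center")[:1]:
    m=d["region"];ys=np.argwhere(m)[:,::-1];print(ys.mean(0),ys.min(0),ys.max(0),onz(r,[ys.mean(0)],87))
for n in("scene","side"):
    bot.read_camera(n);print([(np.round(d["location"]).tolist(),round(d["confidence"],2)) for d in bot.landmark_of(n,"cup_center")[:2]])
```

```text
[523.38009688  39.29196746 130.81029159] [-0.65969731 -0.33101059 -0.29236271] 84.6722377531875 6.6833
[313.93375054 179.21277514] [277 139] [351 218] [[521.98171522  59.28443285  87.        ]]
[([521.0, 59.0, 47.0], 0.9)]
[([521.0, 54.0, 48.0], 0.66)]
```

View pics/w3.png

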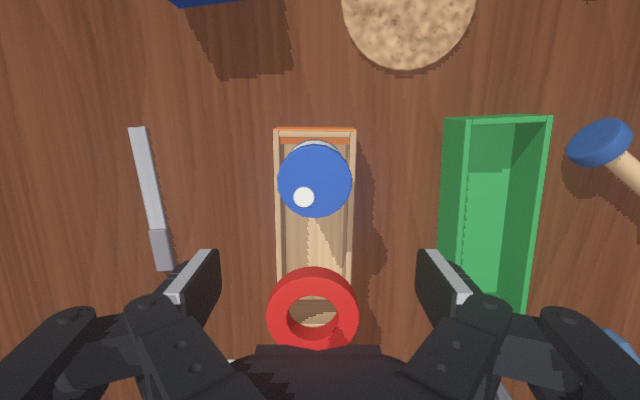

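The cup is upright, its lid centred at (314,181), so y is about 58. I'll move across first and then descend.

Request:
carry_out --delta_pos '[[-0.001,-0.019,0],[0,0,0.025],[0,0,0.025],[0,0,0.02],[0,0,0.009],[0,0,0],[0,0,0]]' --dr '[[0,0,0],[0,0,0],[0,0,0],[0,0,0],[0,0,0],[0,0,0],[0,0,0]]' --claw '[0.085,0.085,0.085,0.085,0.085,0.085,0.085]'

```text
time_s: 7.57
position: [520.9, 58.3, 50.4]
tool_rot: [-0.0, 1.0, 0.0, -0.0]
force: [0.2, -0.1, 0.2]
grip_width: 85.1
```

Request:
carry_out --delta_pos '[[0,0,0],[0,0,0],[0,0,0],[0,0,0],[0,0,0],[0,0,0],[0,0,0],[0,0,0]]' --dr '[[0,0,0],[0,0,0],[0,0,0],[0,0,0],[0,0,0],[0,0,0],[0,0,0],[0,0,0]]' --claw '[0.07,0.06,0.05,0.04,0.04,0.04,0.04,0.04]' --newtons 30

```text
time_s: 8.23
position: [521.9, 58.3, 51.7]
tool_rot: [0.0, 1.0, -0.0, 0.001]
force: [-1.8, -0.8, 7.4]
grip_width: 48.9
```

Run:
```python
from plan import *
o,p,M=state();print(p,o["force"],o["grip_width"],o["time_s"])
r=cam("side");cv2.imwrite("pics/s4.png",cv2.resize(r["image"][120:270,240:480,::-1],(800,500)))
```

```text
[521.90406938  58.29404852  51.72697416] [-1.78519079 -0.77023251  7.36537195] 48.88555483341985 8.2333
```

View pics/s4.png

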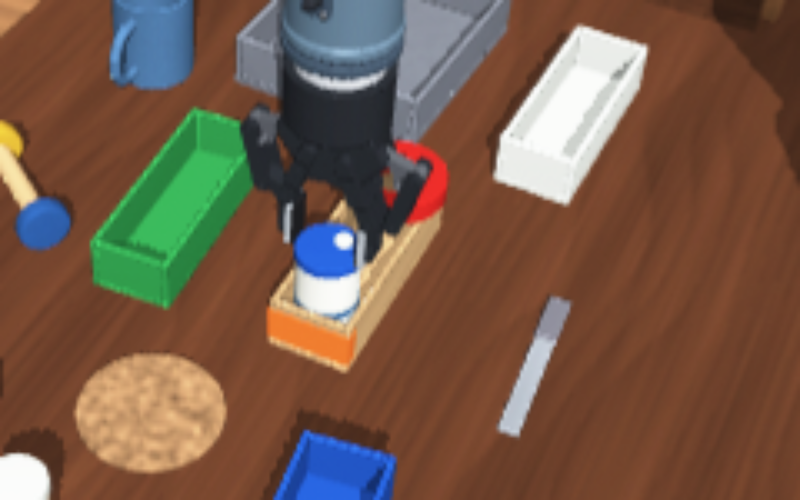

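Grip width is 48.9 mm, so it holds the 49 mm body. I'll lift.

Request:
carry_out --delta_pos '[[0,0,-0.012],[0,0,-0.025],[0,0,-0.03],[0,0,-0.03],[0,0,0],[0,0,0]]' --dr '[[0,0,0],[0,0,0],[0,0,0],[0,0,0],[0,0,0],[0,0,0]]' --claw '[0.04,0.04,0.04,0.04,0.04,0.04]'

```text
time_s: 8.78
position: [522.6, 58.3, 149.9]
tool_rot: [-0.0, 1.0, -0.0, 0.002]
force: [0.6, 0.0, -0.2]
grip_width: 39.6
```

Run:
```python
from plan import *
o,p,M=state();print(p,o["force"],o["grip_width"],o["time_s"])
r=cam("wrist");cv2.imwrite("pics/w5.png",r["image"][:,:,::-1])
r2=cam("side");cv2.imwrite("pics/s5.png",cv2.resize(r2["image"][100:310,200:536,::-1],(800,500)))
for n in("wrist","side","scene"):
    rr=cam(n)
    for d in bot.trace(n,"coaster")[:1]:
        m=d["region"].astype(np.uint8);cn,_=cv2.findContours(m,cv2.RETR_EXTERNAL,cv2.CHAIN_APPROX_NONE);c=max(cn,key=len);e=cv2.fitEllipse(c)
        print(n,d["confidence"],e,onz(rr,[e[0]],5))
plan(599,193,142,0,25)
```

```text
[522.63468645  58.29099636 149.92316099] [ 0.59198765  0.02512134 -0.22085538] 39.63027810661623 8.7833
wrist 0.81 ((404.3314208984375, 40.63285446166992), (99.2574462890625, 133.06838989257812), 84.64866638183594) [[597.9769032  180.89404271   5.        ]]
side 0.71 ((284.8260192871094, 242.92361450195312), (34.5975227355957, 44.721839904785156), 86.64726257324219) [[596.27695082 194.3462778    5.        ]]
scene 0.69 ((354.3410339355469, 234.88626098632812), (30.803754806518555, 41.476749420166016), 91.69002532958984) [[601.38697711 193.3955837    5.        ]]
from [520.5  58.2 146.7] yaw 0.0003 tilt [-0.0015 -0.    ] t 9.1833 F [ 0.6 -0.1  0.3] grip 40.0
7 rows
[[0.011, -0.019, 0.001], [0.011, -0.02, 0.0], [0.012, -0.019, 0.001], [0.011, -0.019, 0.001], [0.011, -0.019, 0.0], [0.011, -0.02, 0.001], [0.012, -0.019, 0.001]]
[[0, 0, 0.0], [0, 0, 0.0], [0, 0, 0.0], [0, 0, 0.0], [0, 0, 0.0], [0, 0, 0.0], [0, 0, 0.0]]
```

View pics/s5.png

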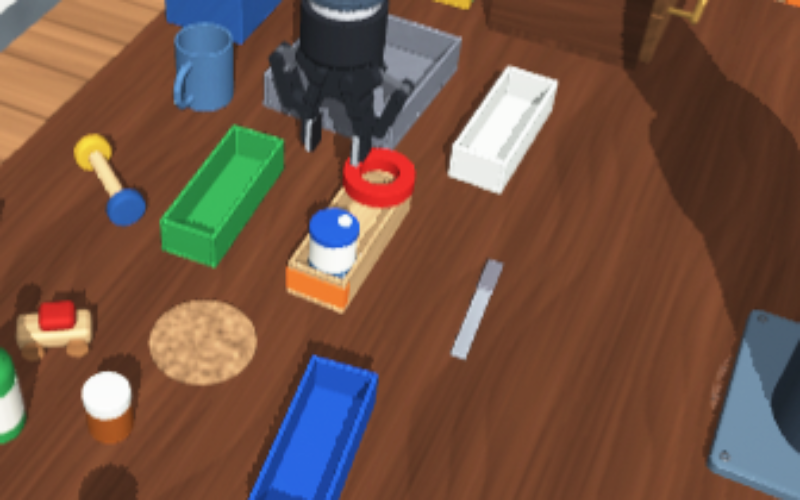

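View pics/w5.png

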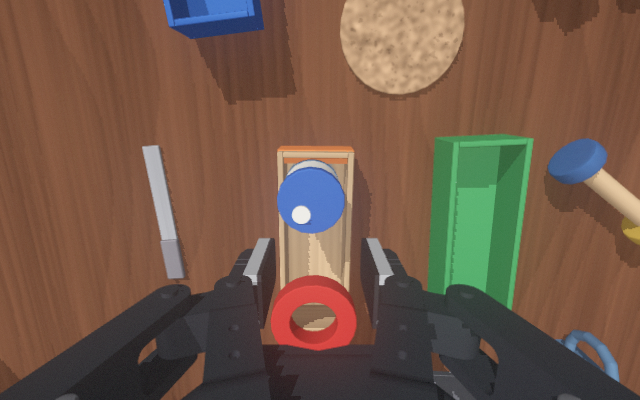

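The cup slipped out and stayed standing. I'll check the pixels to see where the fingers were.

Run:
```python
from plan import *
o,p,M=state();print(p,o["grip_width"],o["time_s"])
S=cam("side");W=cam("wrist");C=cam("scene")
for P in([522,58,52],[522-25,58,52],[522+25,58,52],[522,58,88]):
    print(P,proj(S,P),"zoom4",(proj(S,P)-[240,120])*3.333)
for P in([497,58.3,147],[547,58.3,147]): print("now",P,proj(S,P),(proj(S,P)-[200,100])*2.381)
for nm,r in(("side",S),("scene",C),("wrist",W)):
    for d in bot.trace(nm,"cup_center")[:1]:
        uv=np.argwhere(d["region"])[:,::-1];print(nm,d["confidence"],uv.mean(0),uv.min(0),uv.max(0))
    im=r["image"]; h=cv2.cvtColor(im,cv2.COLOR_RGB2HSV)
    m=((h[...,0]>105)&(h[...,0]<125)&(h[...,1]>150)).astype(np.uint8)
    n,l,s,c=cv2.connectedComponentsWithStats(m)
    u,v=proj(r,[522,56,88])[0]
    k=min(range(1,n),key=lambda k:np.hypot(*(c[k]-[u,v])) if s[k,4]>60 else 1e9)
    print(" lid blob",c[k],s[k],"at z80",onz(r,[c[k]],80))
```

```text
[520.48369652  58.18828039 146.66487105] 39.951333241234174 9.1833
[522, 58, 52] [[337.53076417 203.93560813]] zoom4 [[325.07003699 279.75738191]]
[497, 58, 52] [[346.723616   207.28916707]] zoom4 [[355.70981214 290.93479385]]
[547, 58, 52] [[328.46184955 200.6273364 ]] zoom4 [[294.84334455 268.73091222]]
[522, 58, 88] [[338.18620015 193.47540649]] zoom4 [[327.25460509 244.89352983]]
now [497, 58.3, 147] [[349.03346066 178.72753479]] [[354.84866984 187.45026032]]
now [547, 58.3, 147] [[329.64502737 172.07739354]] [[308.68481018 171.61627402]]
side 0.85 [339.43064182 200.68944099] [330 188] [350 215]
 lid blob [339.19917012 195.77593361] [330 188  21  16 241] at z80 [[519.58793835  56.48010239  80.        ]]
scene 0.71 [319.31400966 185.35024155] [310 173] [328 198]
 lid blob [319.70198675 180.18543046] [311 174  18  12 151] at z80 [[514.50753185  57.76093481  80.        ]]
wrist 0.94 [313.80188914 197.73253791] [279 160] [347 234]
 lid blob [215.38469285  15.49546828] [ 166    0  101   37 2979] at z80 [[454.08591366 183.37669032  80.        ]]
```

Run:
```python
from plan import *
o,p,M=state();print(p)
out=[]
for n in("side","scene"):
    r=cam(n);im=r["image"][:,:,::-1].copy()
    u,v=proj(r,p)[0];x0,y0=int(u)-40,int(v)-45
    z=cv2.resize(im[y0:y0+75,x0:x0+80],None,fx=5,fy=5,interpolation=cv2.INTER_CUBIC)
    for P,c in(([0,0,0],(0,0,255)),([20,0,0],(0,255,0)),([-20,0,0],(0,255,0)),([20,0,25],(255,255,0)),([-20,0,25],(255,255,0))):
        q=(proj(r,p+P)[0]-[x0,y0])*5+2;cv2.circle(z,tuple(int(t) for t in q),3,c,-1)
    out.append(z)
cv2.imwrite("pics/tip.png",np.hstack(out))
```

```text
[520.97150266  58.18745771 147.27984272]
```

View pics/tip.png

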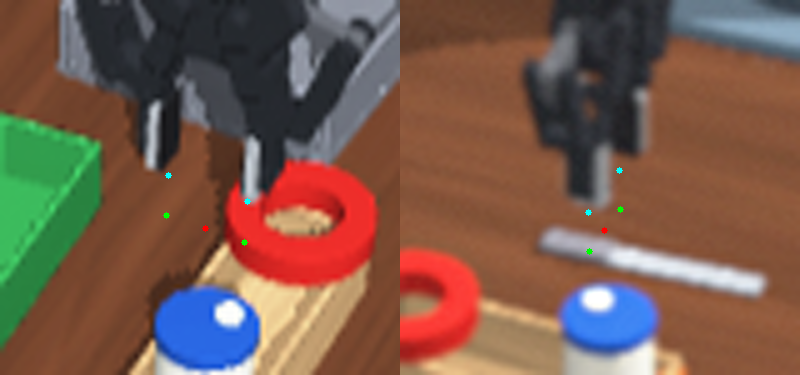

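Both views show the real fingertips about 27 mm above the reported TCP at a 40 mm opening. The second grasp therefore only pinched the lid's top edge. I'll allow for this offset and go 26 mm lower, stepwise with force checks.

Request:
carry_out --delta_pos '[[0.001,0.001,0],[0,0,0.03],[0,0,0.03],[0,0,0.03],[0,0,0.01],[0,0,0],[0,0,0]]' --dr '[[0,0,0],[0,0,0],[0,0,0],[0,0,0],[0,0,0],[0,0,0],[0,0,0]]' --claw '[0.085,0.085,0.085,0.085,0.085,0.085,0.085]'

```text
time_s: 10.17
position: [522.3, 57.4, 47.9]
tool_rot: [-0.0, 1.0, 0.0, -0.0]
force: [0.5, 0.6, 0.9]
grip_width: 85.4
```

```bash
cat > tip.py <<'E'
import sys
from plan import *
def tip(name,w=None):
    o,p,M=state();print(p,o["force"],o["grip_width"],o["time_s"])
    w=o["grip_width"]/2
    out=[]
    for n in("side","scene"):
        r=cam(n);im=r["image"][:,:,::-1].copy()
        u,v=proj(r,p)[0];x0,y0=max(0,int(u)-40),max(0,int(v)-45)
        z=cv2.resize(im[y0:y0+75,x0:x0+80],(400,375),interpolation=cv2.INTER_CUBIC)
        for s,c in((0,(0,0,255)),(1,(0,255,0)),(-1,(0,255,0))):
            for dz in(0,25):
                q=(proj(r,p+M[:,0]*s*w+[0,0,dz])[0]-[x0,y0])*5+2;cv2.circle(z,tuple(int(t) for t in q),3,c if dz==0 else (255,255,0),-1)
        out.append(z)
    cv2.imwrite("pics/%s.png"%name,np.hstack(out))
tip(sys.argv[1])
E
python3 tip.py tip2
```

```text
[522.29999105  57.43063058  47.87237778] [0.51453906 0.58799717 0.90824818] 85.3520546879251 10.1667
```

View pics/tip2.png

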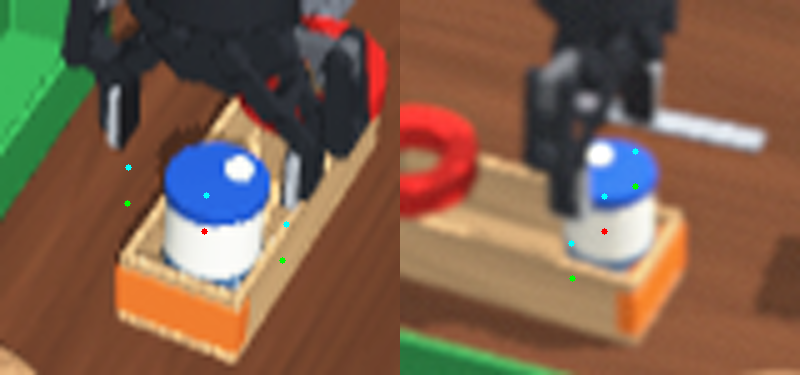

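Open, the tips stand about 39 mm above the reported TCP, and the cup is centred between them. Down 25 mm more, then grip.

Request:
carry_out --delta_pos '[[0,0,0.015],[0,0,0.01],[0,0,0],[0,0,0],[0,0,0],[0,0,0],[0,0,0],[0,0,0]]' --dr '[[0,0,0],[0,0,0],[0,0,0],[0,0,0],[0,0,0],[0,0,0],[0,0,0],[0,0,0]]' --claw '[0.085,0.085,0.075,0.065,0.055,0.045,0.04,0.04]' --newtons 35

```text
time_s: 10.93
position: [522.2, 57.3, 23.2]
tool_rot: [0.0, 1.0, 0.0, 0.0]
force: [-2.6, 0.6, 6.0]
grip_width: 50.6
```

Request:
carry_out --delta_pos '[[0,0,0],[0,0,0],[0,0,0],[0,0,0],[0,0,0]]' --dr '[[0,0,0],[0,0,0],[0,0,0],[0,0,0],[0,0,0]]' --claw '[0.04,0.04,0.04,0.04,0.04]'

```text
time_s: 11.35
position: [522.2, 57.3, 23.2]
tool_rot: [0.0, 1.0, 0.0, 0.0]
force: [-1.9, 0.4, 6.2]
grip_width: 50.6
```

```bash
python3 tip.py tip3
```

```text
[522.2327261   57.33479961  23.21002493] [-1.88274755  0.43111059  6.19210025] 50.58155207383896 11.35
```

View pics/tip3.png

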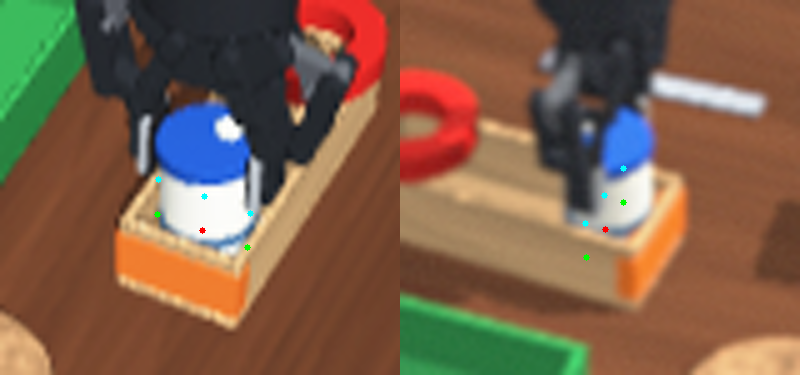

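Request:
carry_out --delta_pos '[[0,0,-0.005],[0,0,-0.01],[0,0,-0.015],[0,0,0],[0,0,0]]' --dr '[[0,0,0],[0,0,0],[0,0,0],[0,0,0],[0,0,0]]' --claw '[0.04,0.04,0.04,0.04,0.04]'

```text
time_s: 11.87
position: [522.8, 57.2, 53.3]
tool_rot: [-0.0, 1.0, -0.0, 0.001]
force: [-0.4, 0.1, -2.1]
grip_width: 50.6
```

```bash
python3 tip.py tip4
```

```text
[522.76178676  57.15022648  53.26153055] [-0.36128796  0.0723055  -2.05868536] 50.62492500372305 11.8667
```

View pics/tip4.png

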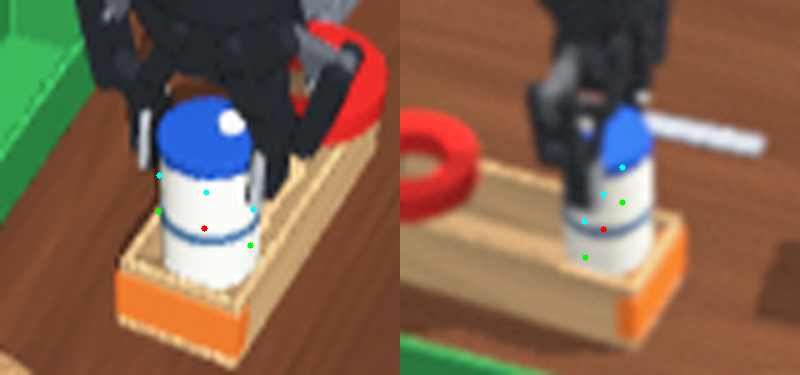

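The cup is lifted cleanly (Fz −2 N, width 50.6). Up, then across to the coaster.

Request:
carry_out --delta_pos '[[0,0,-0.02],[0,0,-0.025],[0.006,-0.012,-0.015],[0.012,-0.022,0],[0.013,-0.024,0],[0.013,-0.024,0],[0.013,-0.024,0],[0.012,-0.02,0]]' --dr '[[0,0,0],[0,0,0],[0,0,0],[0,0,0],[0,0,0],[0,0,0],[0,0,0],[0,0,0]]' --claw '[0.04,0.04,0.04,0.04,0.04,0.04,0.04,0.04]'

```text
time_s: 12.63
position: [590.7, 185.0, 111.4]
tool_rot: [-0.0, 1.0, 0.0, -0.001]
force: [1.7, -0.5, -1.9]
grip_width: 50.7
```

Request:
carry_out --delta_pos '[[0.007,-0.01,0],[0,0,0.01],[0,0,0.02],[0,0,0.02],[0,0,0.015],[0,0,0.01],[0,0,0],[0,0,0]]' --dr '[[0,0,0],[0,0,0],[0,0,0],[0,0,0],[0,0,0],[0,0,0],[0,0,0],[0,0,0]]' --claw '[0.04,0.04,0.04,0.04,0.04,0.04,0.04,0.04]'

```text
time_s: 13.3
position: [597.6, 192.7, 36.9]
tool_rot: [0.0, 1.0, -0.0, -0.001]
force: [0.3, 0.6, -2.7]
grip_width: 50.9
```

```bash
python3 tip.py tip5
```

```text
[597.56283916 192.7031031   36.90392052] [ 0.29688901  0.63387953 -2.71831603] 50.86279599177111 13.3
```

View pics/tip5.png

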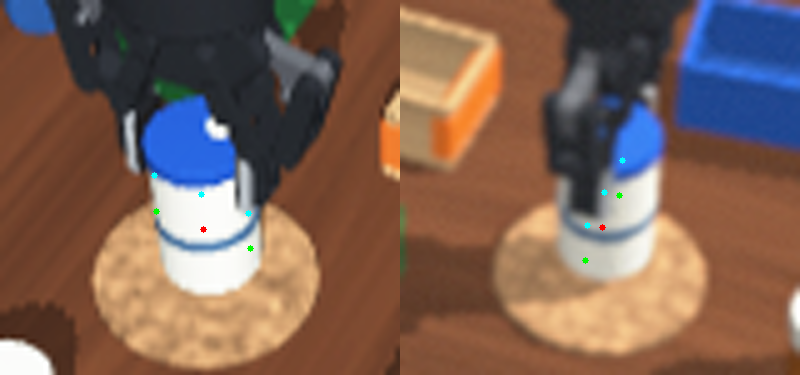

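The cup is over the middle of the coaster and upright. I'll lower gently.

Request:
carry_out --delta_pos '[[0,0,0.006],[0,0,0.004],[0,0,0.002],[0,0,0],[0,0,0]]' --dr '[[0,0,0],[0,0,0],[0,0,0],[0,0,0],[0,0,0]]' --claw '[0.04,0.04,0.04,0.04,0.04]'

```text
time_s: 13.82
position: [597.9, 193.1, 25.2]
tool_rot: [0.0, 1.0, 0.0, -0.0]
force: [-0.0, -0.4, -2.0]
grip_width: 50.8
```

Request:
carry_out --delta_pos '[[0,0,0.001],[0,0,0.001],[0,0,0],[0,0,0]]' --dr '[[0,0,0],[0,0,0],[0,0,0],[0,0,0]]' --claw '[0.04,0.04,0.04,0.04]'

```text
time_s: 14.15
position: [598.2, 193.3, 23.5]
tool_rot: [-0.0, 1.0, 0.0, 0.0]
force: [0.1, -0.2, -1.6]
grip_width: 50.5
```

Request:
carry_out --delta_pos '[[0,0,0.001],[0,0,0.001],[0,0,0.001],[0,0,0],[0,0,0]]' --dr '[[0,0,0],[0,0,0],[0,0,0],[0,0,0],[0,0,0]]' --claw '[0.04,0.04,0.04,0.04,0.04]'

```text
time_s: 14.57
position: [598.3, 194.1, 23.2]
tool_rot: [-0.0, 1.0, 0.0, 0.001]
force: [-8.3, -2.1, 20.8]
grip_width: 50.4
```

Contact made. Back off 1.5 mm, release, rise, and head for the ring.

Request:
carry_out --delta_pos '[[0,0,-0.001],[0,0,-0.001],[0,0,0],[0,0,0],[0,0,0],[0,0,0],[0,0,0],[0,0,0]]' --dr '[[0,0,0],[0,0,0],[0,0,0],[0,0,0],[0,0,0],[0,0,0],[0,0,0],[0,0,0]]' --claw '[0.04,0.04,0.055,0.065,0.075,0.085,0.085,0.085]'

```text
time_s: 15.23
position: [598.0, 193.1, 22.2]
tool_rot: [0.0, 1.0, -0.0, -0.0]
force: [0.1, -0.1, -0.0]
grip_width: 85.2
```

Request:
carry_out --delta_pos '[[0,0,-0.015],[0,0,-0.025],[0,0,-0.035],[0,0,-0.035],[0,0,-0.035],[0,0,0]]' --dr '[[0,0,0],[0,0,0],[0,0,0],[0,0,0],[0,0,0],[0,0,0]]' --claw '[0.085,0.085,0.085,0.085,0.085,0.085]'

```text
time_s: 15.73
position: [602.2, 195.7, 176.2]
tool_rot: [-0.002, 1.0, 0.0, 0.006]
force: [1.2, 1.5, 0.4]
grip_width: 84.9
```

Run:
```python
from plan import *
r=cam("side");cv2.imwrite("pics/s6.png",cv2.resize(r["image"][100:310,200:536,::-1],(800,500)))
plan(520,-36,160,np.pi/2,36)
plan(520,-36,160,-np.pi/2,36)
```

```text
note big turn 1.5708189863420365
from [600.8 194.7 172.8] yaw -0.0 tilt [ 0.0082 -0.003 ] t 15.7833 F [-0.6 -0.  -0.3] grip 85.1
14 rows
[[-0.006, 0.016, 0.001], [-0.007, 0.016, 0.001], [-0.01, 0.015, 0.001], [-0.011, 0.014, 0.001], [-0.012, 0.012, 0.001], [-0.014, 0.011, 0.001], [-0.014, 0.009, 0.0], [-0.016, 0.008, 0.001]]
[[0, 0, -0.112], [0, 0, -0.112], [0, 0, -0.113], [0, 0, -0.112], [0, 0, -0.112], [0, 0, -0.112], [0, 0, -0.112], [0, 0, -0.113]]
[[-0.017, 0.006, 0.001], [-0.017, 0.003, 0.001], [-0.017, 0.002, 0.001], [-0.017, 0.0, 0.001], [-0.018, -0.002, 0.001], [-0.017, -0.003, 0.001]]
[[0, 0, -0.112], [0, 0, -0.112], [0, 0, -0.112], [0, 0, -0.112], [0, 0, -0.113], [0, 0, -0.112]]
from [600.8 194.7 172.8] yaw -0.0 tilt [ 0.0082 -0.003 ] t 15.7833 F [-0.6 -0.  -0.3] grip 85.1
14 rows
[[-0.006, 0.016, 0.001], [-0.004, 0.017, 0.001], [-0.002, 0.018, 0.001], [0.0, 0.017, 0.001], [0.002, 0.017, 0.001], [0.004, 0.017, 0.001], [0.006, 0.017, 0.0], [0.008, 0.016, 0.001]]
[[0, 0, 0.112], [0, 0, 0.112], [0, 0, 0.113], [0, 0, 0.112], [0, 0, 0.112], [0, 0, 0.112], [0, 0, 0.112], [0, 0, 0.113]]
[[0.009, 0.014, 0.001], [0.011, 0.014, 0.001], [0.012, 0.012, 0.001], [0.014, 0.011, 0.001], [0.015, 0.01, 0.001], [0.015, 0.007, 0.001]]
[[0, 0, 0.112], [0, 0, 0.112], [0, 0, 0.112], [0, 0, 0.112], [0, 0, 0.113], [0, 0, 0.112]]
```

View pics/s6.png

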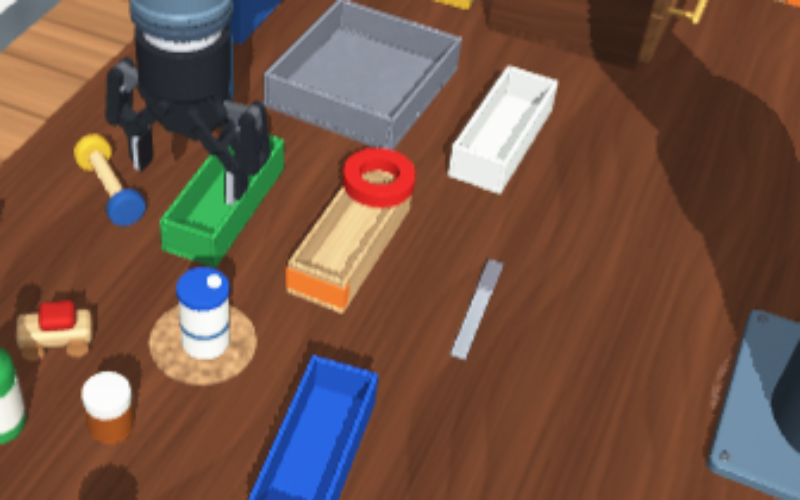

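The cup stands on the coaster. Next is the ring, pinched at its inner wall.

Request:
carry_out --delta_pos '[[-0.006,0.016,0.001],[-0.004,0.017,0.001],[-0.002,0.018,0.001],[0,0.017,0.001],[0.002,0.017,0.001],[0.004,0.017,0.001],[0.006,0.017,0],[0.008,0.016,0.001]]' --dr '[[0,0,0.112],[0,0,0.112],[0,0,0.113],[0,0,0.112],[0,0,0.112],[0,0,0.112],[0,0,0.112],[0,0,0.113]]' --claw '[0.085,0.085,0.085,0.085,0.085,0.085,0.085,0.085]'

```text
time_s: 16.45
position: [550.8, 60.0, 160.1]
tool_rot: [0.0, 0.9, -0.436, -0.0]
force: [0.5, -0.5, 0.5]
grip_width: 84.7
```

Request:
carry_out --delta_pos '[[0.009,0.014,0.001],[0.011,0.014,0.001],[0.012,0.012,0.001],[0.014,0.011,0.001],[0.015,0.01,0.001],[0.015,0.007,0.001],[0,0,0],[0,0,0]]' --dr '[[0,0,0.112],[0,0,0.112],[0,0,0.112],[0,0,0.112],[0,0,0.113],[0,0,0.112],[0,0,0],[0,0,0]]' --claw '[0.05,0.05,0.05,0.05,0.05,0.05,0.05,0.05]'

```text
time_s: 17.12
position: [516.8, -37.5, 154.1]
tool_rot: [0.0, 0.707, -0.707, -0.0]
force: [0.4, -0.3, 0.4]
grip_width: 50.0
```

Run:
```python
from plan import *
o,p,M=state();print(p,M[:,0],o["grip_width"],o["time_s"],o["joint_pos"].round(2))
r=cam("wrist");cv2.imwrite("pics/w7.png",r["image"][:,:,::-1])
for d in bot.trace("wrist","ring_center")[:1]:
    cn,_=cv2.findContours(d["region"].astype(np.uint8),cv2.RETR_EXTERNAL,cv2.CHAIN_APPROX_NONE);e=cv2.fitEllipse(max(cn,key=len));print("ring",e,onz(r,[e[0]],55))
```

```text
[516.76822086 -37.50556078 154.12563572] [ 7.86161623e-04 -9.99999672e-01  1.95750224e-04] 49.98969830648648 17.1167 [ 0.14  0.38 -0.19  1.92  0.09  0.85 -1.67]
ring ((352.3681945800781, 185.29251098632812), (92.75725555419922, 93.90713500976562), 41.57075881958008) [[520.14077975 -67.28347614  55.        ]]
```

View pics/w7.png

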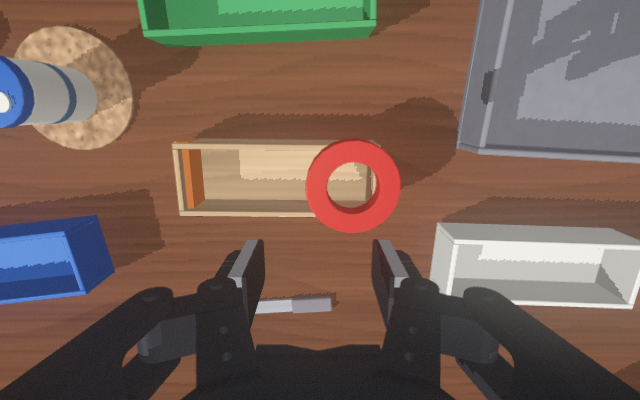

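The picture shows the ring at (352,185), matching (520,−67). Descend with a finger either side of its +y wall.

Request:
carry_out --delta_pos '[[-0.001,-0.003,0.02],[0,0,0.035],[0,0,0.035],[0,0,0.025],[0,0,0.015],[0,0,0.01],[0,0,0],[0,0,0]]' --dr '[[0,0,0],[0,0,0],[0,0,0],[0,0,0],[0,0,0],[0,0,0],[0,0,0],[0,0,0]]' --claw '[0.05,0.05,0.05,0.05,0.05,0.05,0.05,0.05]'

```text
time_s: 17.88
position: [520.8, -35.2, 14.5]
tool_rot: [-0.0, 0.708, -0.707, -0.0]
force: [0.4, 0.4, 0.5]
grip_width: 49.9
```

Request:
carry_out --delta_pos '[[0,0,0],[0,0,0],[0,0,0],[0,0,0],[0,0,0],[0,0,0]]' --dr '[[0,0,0],[0,0,0],[0,0,0],[0,0,0],[0,0,0],[0,0,0]]' --claw '[0.04,0.03,0.02,0.01,0.01,0.01]' --newtons 25

```text
time_s: 18.38
position: [521.3, -36.0, 15.4]
tool_rot: [0.001, -0.707, 0.707, -0.001]
force: [-2.0, 0.7, 7.3]
grip_width: 19.7
```

Request:
carry_out --delta_pos '[[0,0,-0.01],[0,0,-0.02],[0,0,-0.03],[0,0,0],[0,0,0]]' --dr '[[0,0,0],[0,0,0],[0,0,0],[0,0,0],[0,0,0]]' --claw '[0.01,0.01,0.01,0.01,0.01]'

```text
time_s: 18.8
position: [521.9, -36.3, 76.4]
tool_rot: [0.001, -0.707, 0.707, -0.001]
force: [-0.4, -0.0, -1.4]
grip_width: 19.3
```

```bash
python3 tip.py tip8
```

```text
[521.93228027 -36.25988641  76.42093879] [-0.41001807 -0.01267185 -1.41621422] 19.304123799057805 18.8
```

View pics/tip8.png

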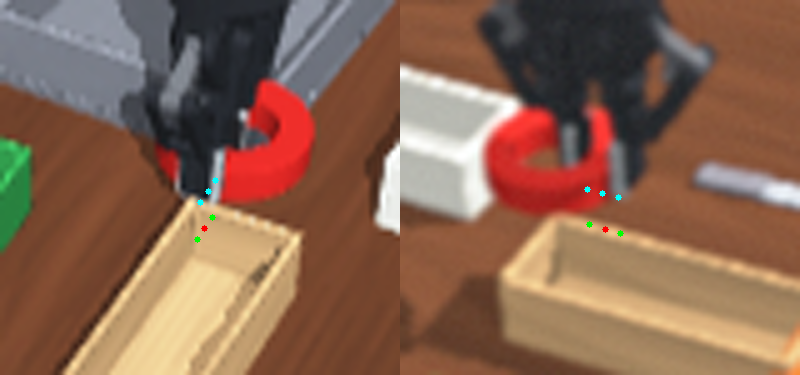

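The ring is held. On to the basket.

Run:
```python
from plan import *
plan(630,-243,85,-np.pi/2,36)
```

```text
from [520.  -36.2  74.4] yaw -1.571 tilt [0.0001 0.0003] t 18.9 F [-1.1 -0.1 -0.2] grip 19.0
7 rows
[[0.03, -0.016, -0.002], [0.029, -0.015, -0.001], [0.03, -0.016, -0.002], [0.029, -0.016, -0.001], [0.03, -0.016, -0.002], [0.029, -0.015, -0.001], [0.03, -0.016, -0.002]]
[[0, 0, -0.0], [0, 0, -0.0], [0, 0, -0.0], [0, 0, -0.0], [0, 0, -0.0], [0, 0, -0.0], [0, 0, -0.0]]
```

Request:
carry_out --delta_pos '[[0.03,-0.016,-0.002],[0.029,-0.015,-0.001],[0.03,-0.016,-0.002],[0.029,-0.016,-0.001],[0.03,-0.016,-0.002],[0.029,-0.015,-0.001],[0.03,-0.016,-0.002],[0,0,0]]' --dr '[[0,0,0],[0,0,0],[0,0,0],[0,0,0],[0,0,0],[0,0,0],[0,0,0],[0,0,0]]' --claw '[0.01,0.01,0.01,0.01,0.01,0.01,0.01,0.01]'

```text
time_s: 19.57
position: [630.9, -251.9, 84.4]
tool_rot: [-0.002, -0.704, 0.71, -0.002]
force: [0.2, -1.5, -0.2]
grip_width: 19.4
```

Request:
carry_out --delta_pos '[[0.003,0,0.02],[0,0,0.03],[0,0,0.025],[0,0,0.015],[0,0,0.005],[0,0,0],[0,0,0]]' --dr '[[0,0,0],[0,0,0],[0,0,0],[0,0,0],[0,0,0],[0,0,0],[0,0,0]]' --claw '[0.01,0.01,0.01,0.01,0.01,0.01,0.01]'

```text
time_s: 20.15
position: [630.9, -246.1, -9.0]
tool_rot: [0.0, -0.707, 0.707, -0.0]
force: [0.5, -0.5, 0.6]
grip_width: 19.1
```

```bash
python3 tip.py tip9
```

```text
[ 630.94011726 -246.14685258   -8.98353439] [ 0.52537728 -0.47509614  0.61172274] 19.13594077389731 20.15
```

View pics/tip9.png

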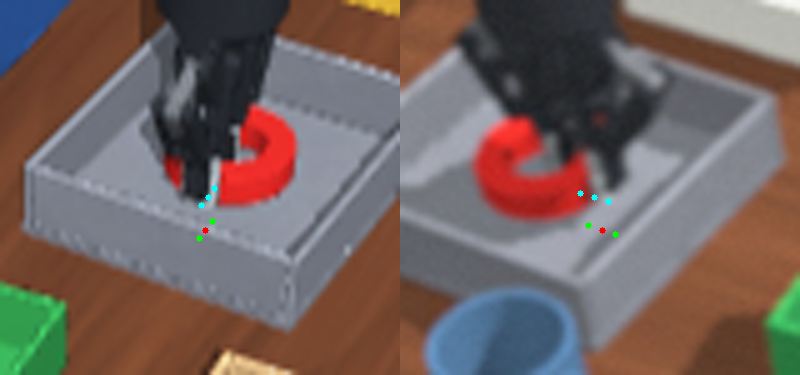

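The ring is low inside the basket. Open to 40 mm and rise.

Request:
carry_out --delta_pos '[[0,0,0],[0,0,0],[0,0,0],[0,0,0],[0,0,-0.03],[0,0,-0.035],[0,0,-0.035],[0,0,-0.035]]' --dr '[[0,0,0],[0,0,0],[0,0,0],[0,0,0],[0,0,0],[0,0,0],[0,0,0],[0,0,0]]' --claw '[0.04,0.04,0.04,0.04,0.04,0.04,0.04,0.04]'

```text
time_s: 20.92
position: [630.0, -246.0, 126.9]
tool_rot: [-0.0, -0.707, 0.707, 0.0]
force: [1.3, -0.2, 1.1]
grip_width: 40.0
```

Run:
```python
from plan import *
plan(440,-240,220,-.05,36)
```

```text
from [ 630.  -246.   126.9] yaw -1.571 tilt [-0.0001  0.0003] t 20.9167 F [ 1.3 -0.2  1.1] grip 40.0
13 rows
[[-0.0, 0.015, -0.007], [-0.003, 0.014, -0.007], [-0.003, 0.014, -0.007], [-0.006, 0.014, -0.008], [-0.007, 0.013, -0.007], [-0.008, 0.012, -0.007], [-0.01, 0.01, -0.007], [-0.011, 0.01, -0.007]]
[[0, 0, -0.117], [0, 0, -0.117], [0, 0, -0.117], [0, 0, -0.117], [0, 0, -0.117], [0, 0, -0.117], [0, 0, -0.117], [0, 0, -0.117]]
[[-0.012, 0.008, -0.007], [-0.013, 0.007, -0.008], [-0.014, 0.005, -0.007], [-0.014, 0.004, -0.007], [-0.014, 0.002, -0.007]]
[[0, 0, -0.117], [0, 0, -0.117], [0, 0, -0.117], [0, 0, -0.117], [0, 0, -0.117]]
```

Request:
carry_out --delta_pos '[[0,0.015,-0.007],[-0.003,0.014,-0.007],[-0.003,0.014,-0.007],[-0.006,0.014,-0.008],[-0.007,0.013,-0.007],[-0.008,0.012,-0.007],[-0.01,0.01,-0.007],[-0.011,0.01,-0.007]]' --dr '[[0,0,-0.117],[0,0,-0.117],[0,0,-0.117],[0,0,-0.117],[0,0,-0.117],[0,0,-0.117],[0,0,-0.117],[0,0,-0.117]]' --claw '[0.085,0.085,0.085,0.085,0.085,0.085,0.085,0.085]'

```text
time_s: 21.58
position: [512.7, -242.3, 182.9]
tool_rot: [0.0, 0.951, -0.309, 0.0]
force: [-0.0, 0.4, 0.3]
grip_width: 85.2
```

Request:
carry_out --delta_pos '[[-0.012,0.008,-0.007],[-0.013,0.007,-0.008],[-0.014,0.005,-0.007],[-0.014,0.004,-0.007],[-0.014,0.002,-0.007],[0,0,0],[0,0,0]]' --dr '[[0,0,-0.117],[0,0,-0.117],[0,0,-0.117],[0,0,-0.117],[0,0,-0.117],[0,0,0],[0,0,0]]' --claw '[0.085,0.085,0.085,0.085,0.085,0.085,0.085]'

```text
time_s: 22.17
position: [440.7, -240.7, 218.9]
tool_rot: [0.001, 1.0, -0.027, 0.0]
force: [-1.2, -0.3, -0.5]
grip_width: 85.2
```

```bash
cat > tray.py <<'E'
import sys
from plan import *
def tray(q,x,y,a,name,z0=0,h=50,cams=("wrist",)):
    o,p,M=state();print(p.round(1),np.arctan2(M[1,0],M[0,0]).round(4),o["time_s"],o["joint_pos"].round(2))
    for n in cams:
        r=cam(n)
        if n=="wrist": cv2.imwrite("pics/%s.png"%name,r["image"][:,:,::-1])
        u,v=proj(r,[x,y,z0+15])[0]
        for d in bot.trace(n,q):
            m=d["region"]
            if m[max(0,int(v)-5):int(v)+6,max(0,int(u)-5):int(u)+6].any():
                b,f=fitbox([(r,m.astype(np.float32),None)],[x,y,a],66,180,z0,z0+h)
                b2,f2=fitbox([(r,m.astype(np.float32),None)],b,66,180,z0,z0+h,fitz=True)
                print(n,q,d["confidence"],"fit",b.round(3),round(f,4),"fitz",b2.round(3),round(f2,4));break
        else: print(n,"none")
if __name__=="__main__":
    a=sys.argv;tray(a[1],float(a[2]),float(a[3]),float(a[4]),a[5],*(float(t) for t in a[6:8]))
E
python3 tray.py white_center 431 -253 -.05 w10; python3 tray.py base 520 -2 -.01 w10b 0 45
```

```text
[ 440.7 -240.7  218.9] -0.0538 22.1667 [ 0.86  0.31 -0.54  1.88  0.19  1.    0.19]
wrist white_center 0.9 fit [ 4.32581e+02 -2.51386e+02 -3.50000e-02] 0.0269 fitz [ 4.32775e+02 -2.51872e+02 -3.40000e-02 -4.53800e+00] 0.0182
[ 441.3 -240.1  218.3] -0.0525 22.2667 [ 0.85  0.31 -0.54  1.88  0.19  1.    0.19]
wrist base 0.9 fit [ 5.20342e+02 -1.82700e+00 -2.00000e-03] 0.0295 fitz [ 5.2104e+02 -1.4750e+00 -6.0000e-03 -1.7910e+00] 0.0291
```

View pics/w10.png

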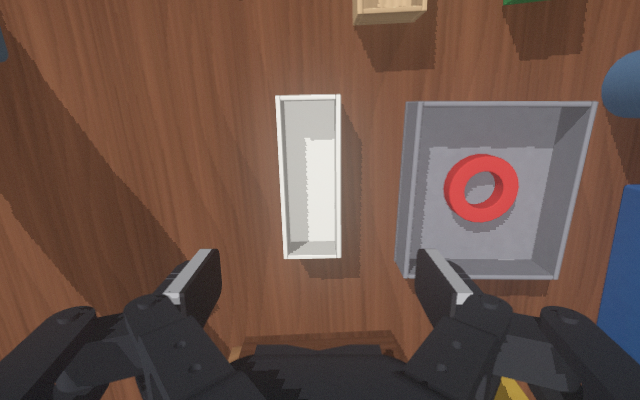

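The ring is in the basket at (481,188). White fits at (432.6, −251.5), yaw −0.04. Descend over it with the known tip offset.

Request:
carry_out --delta_pos '[[-0.008,0.011,0.02],[0,0,0.035],[0,0,0.035],[0,0,0.035],[0,0,0.035],[0,0,0.03],[0,0,0.015],[0,0,0]]' --dr '[[0,0,-0.013],[0,0,0],[0,0,0],[0,0,0],[0,0,0],[0,0,0],[0,0,0],[0,0,0]]' --claw '[0.085,0.085,0.085,0.085,0.085,0.085,0.085,0.085]'

```text
time_s: 23.03
position: [430.0, -248.8, 9.8]
tool_rot: [-0.002, 1.0, -0.018, -0.003]
force: [-0.6, 0.2, 1.0]
grip_width: 85.2
```

```bash
python3 tip.py tip11
```

```text
[ 430.04946023 -248.83729315    9.76639982] [-0.61105775  0.2405423   1.04715541] 85.15206744298992 23.0333
```

View pics/tip11.png

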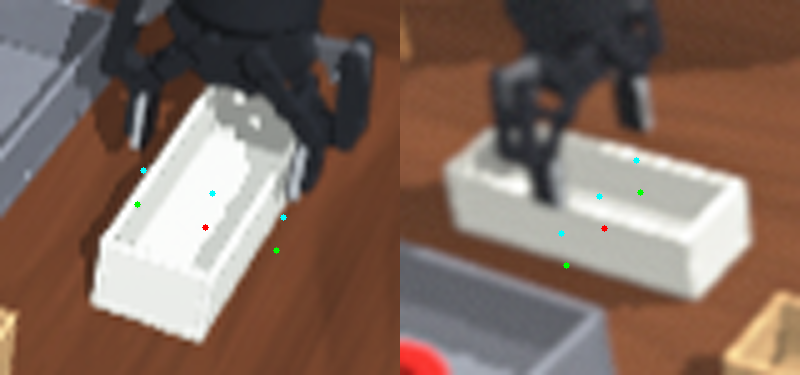

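Request:
carry_out --delta_pos '[[0.002,0.002,0.015],[0,0,0.01],[0,0,0.004],[0,0,0],[0,0,0]]' --dr '[[0,0,0],[0,0,0],[0,0,0],[0,0,0],[0,0,0]]' --claw '[0.085,0.085,0.085,0.085,0.085]'

```text
time_s: 23.55
position: [434.3, -252.8, -15.1]
tool_rot: [0.0, 1.0, -0.018, 0.0]
force: [0.8, 0.6, 0.4]
grip_width: 85.3
```

Request:
carry_out --delta_pos '[[0,0,0],[0,0,0],[0,0,0],[0,0,0],[0,0,0],[0,0,0]]' --dr '[[0,0,0],[0,0,0],[0,0,0],[0,0,0],[0,0,0],[0,0,0]]' --claw '[0.078,0.07,0.062,0.055,0.055,0.055]' --newtons 30

```text
time_s: 24.05
position: [434.0, -253.0, -15.0]
tool_rot: [0.0, 1.0, -0.019, -0.0]
force: [-2.1, 0.3, 5.0]
grip_width: 65.5
```

```bash
python3 tip.py tip12; python3 tray.py white_center 432 -251 -.04 w12
```

```text
[ 433.98890879 -253.00075491  -15.01744895] [-2.11831167  0.28988059  5.0287166 ] 65.52907070193253 24.05
[ 434. -253.  -15.] -0.0371 24.15 [ 0.72  0.67 -0.36  2.02  0.45  0.52  0.  ]
wrist white_center 0.75 fit [ 4.34603e+02 -2.51656e+02 -4.00000e-02] 0.1639 fitz [ 4.34919e+02 -2.51223e+02 -3.90000e-02 -2.41000e+00] 0.1457
```

View pics/tip12.png

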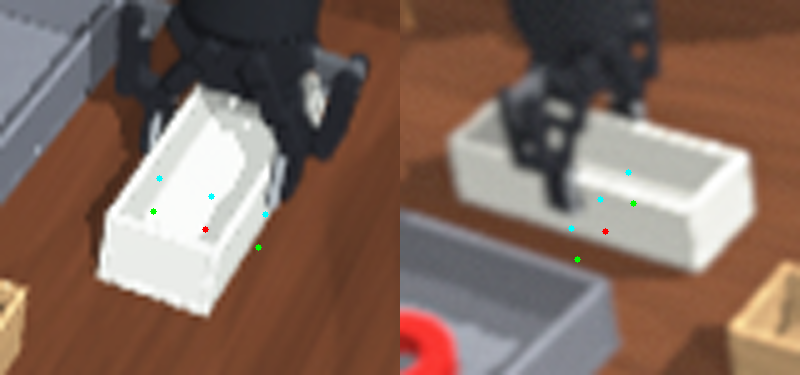

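View pics/w12.png

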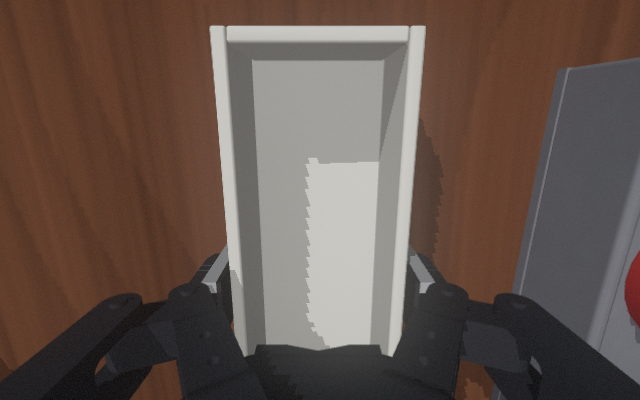

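Gripped at 65.5 mm. Lift and carry to above the base.

Request:
carry_out --delta_pos '[[0,0,-0.01],[0,0,-0.02],[0,0,-0.03],[0,0,-0.03],[0,0,-0.02],[0,0,0],[0,0,0]]' --dr '[[0,0,0],[0,0,0],[0,0,0],[0,0,0],[0,0,0],[0,0,0],[0,0,0]]' --claw '[0.055,0.055,0.055,0.055,0.055,0.055,0.055]'

```text
time_s: 24.83
position: [434.7, -253.3, 95.5]
tool_rot: [0.001, 1.0, -0.019, 0.001]
force: [0.0, 0.2, -1.9]
grip_width: 65.8
```

Run:
```python
from plan import *
plan(520.6,27,95,-.008,32)
```

```text
from [ 434.7 -253.3   95.5] yaw -0.0372 tilt [0.0021 0.0014] t 24.8333 F [ 0.   0.2 -1.9] grip 65.8
10 rows
[[0.008, -0.028, 0.0], [0.007, -0.029, 0.0], [0.008, -0.028, 0.0], [0.008, -0.028, 0.0], [0.008, -0.028, 0.0], [0.008, -0.029, 0.0], [0.008, -0.028, 0.0], [0.008, -0.028, 0.0]]
[[0, 0, -0.003], [0, 0, -0.003], [0, 0, -0.003], [0, 0, -0.003], [0, 0, -0.003], [0, 0, -0.003], [0, 0, -0.002], [0, 0, -0.003]]
[[0.008, -0.028, 0.0], [0.008, -0.028, 0.001]]
[[0, 0, -0.003], [0, 0, -0.003]]
```

Request:
carry_out --delta_pos '[[0.008,-0.028,0],[0.007,-0.029,0],[0.008,-0.028,0],[0.008,-0.028,0],[0.008,-0.028,0],[0.008,-0.029,0],[0.008,-0.028,0],[0.008,-0.028,0]]' --dr '[[0,0,-0.003],[0,0,-0.003],[0,0,-0.003],[0,0,-0.003],[0,0,-0.003],[0,0,-0.003],[0,0,-0.003],[0,0,-0.003]]' --claw '[0.055,0.055,0.055,0.055,0.055,0.055,0.055,0.055]'

```text
time_s: 25.5
position: [501.9, -27.1, 92.9]
tool_rot: [-0.0, 1.0, -0.006, -0.001]
force: [0.3, -0.2, -3.0]
grip_width: 65.5
```

Request:
carry_out --delta_pos '[[0.008,-0.028,0],[0.008,-0.028,0],[0,0,0],[0,0,0],[0,0,0]]' --dr '[[0,0,-0.003],[0,0,-0.003],[0,0,0],[0,0,0],[0,0,0]]' --claw '[0.055,0.055,0.055,0.055,0.055]'

```text
time_s: 25.92
position: [518.4, 26.7, 93.1]
tool_rot: [0.0, 1.0, -0.003, -0.001]
force: [0.0, -1.3, -2.3]
grip_width: 65.7
```

```bash
python3 tip.py tip13; python3 tray.py white_center 520 28 -.01 w13 110
```

```text
[518.37706957  26.71471094  93.07158447] [ 0.03117476 -1.28567386 -2.33863828] 65.74051478231891 25.9167
[518.7  25.8  93.5] -0.0087 26.0167 [ 0.27  0.52 -0.51  1.94  0.36  0.77 -0.46]
wrist white_center 0.8 fit [ 5.19743e+02  2.67590e+01 -9.00000e-03] 0.1799 fitz [ 5.1982e+02  2.7629e+01 -9.0000e-03 -3.9550e+00] 0.1447
```

View pics/tip13.png

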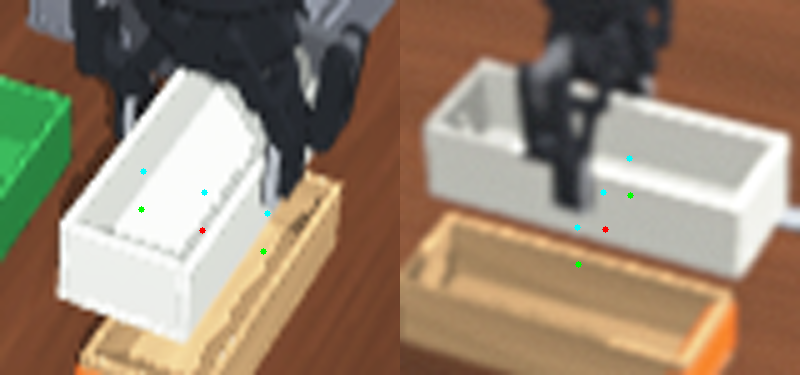

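View pics/w13.png

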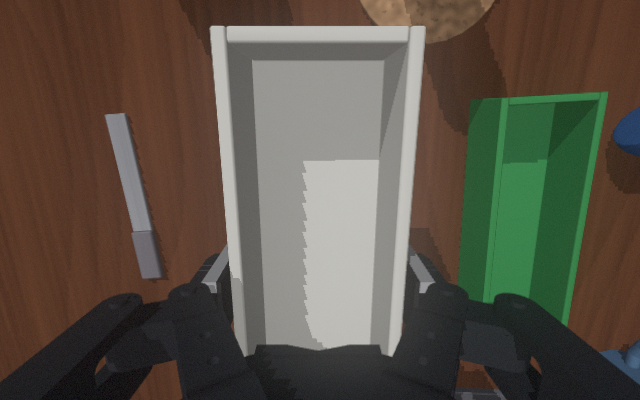

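White is held above the base and parallel to it. Adjust by +1.5 mm and +2 mm, then lower.

Request:
carry_out --delta_pos '[[0.0015,-0.002,0.005],[0,0,0.02],[0,0,0.02],[0,0,0.01],[0,0,0.004],[0,0,0],[0,0,0]]' --dr '[[0,0,0],[0,0,0],[0,0,0],[0,0,0],[0,0,0],[0,0,0],[0,0,0]]' --claw '[0.055,0.055,0.055,0.055,0.055,0.055,0.055]'

```text
time_s: 26.7
position: [521.6, 29.4, 35.8]
tool_rot: [-0.0, 1.0, -0.004, 0.0]
force: [1.6, -0.1, -2.3]
grip_width: 65.5
```

Request:
carry_out --delta_pos '[[0,0,0.002],[0,0,0.002],[0,0,0.002],[0,0,0],[0,0,0]]' --dr '[[0,0,0],[0,0,0],[0,0,0],[0,0,0],[0,0,0]]' --claw '[0.055,0.055,0.055,0.055,0.055]'

```text
time_s: 27.12
position: [521.2, 29.3, 29.5]
tool_rot: [0.0, 1.0, -0.003, 0.0]
force: [0.3, 0.7, -2.8]
grip_width: 65.5
```

Request:
carry_out --delta_pos '[[0,0,0.001],[0,0,0.001],[0,0,0.001],[0,0,0],[0,0,0]]' --dr '[[0,0,0],[0,0,0],[0,0,0],[0,0,0],[0,0,0]]' --claw '[0.055,0.055,0.055,0.055,0.055]'

```text
time_s: 27.53
position: [521.1, 29.3, 26.3]
tool_rot: [0.0, 1.0, -0.003, -0.0]
force: [-0.9, 0.1, -2.7]
grip_width: 65.4
```

Request:
carry_out --delta_pos '[[0,0,0.001],[0,0,0.001],[0,0,0],[0,0,0]]' --dr '[[0,0,0],[0,0,0],[0,0,0],[0,0,0]]' --claw '[0.055,0.055,0.055,0.055]'

```text
time_s: 27.87
position: [521.4, 29.3, 25.0]
tool_rot: [0.0, 1.0, -0.003, 0.0]
force: [-2.1, -0.4, 5.6]
grip_width: 65.5
```

```bash
python3 tip.py tip14
```

```text
[521.36996762  29.32361542  25.00694444] [-2.106429   -0.4280891   5.55360906] 65.48993291553448 27.8667
```

View pics/tip14.png

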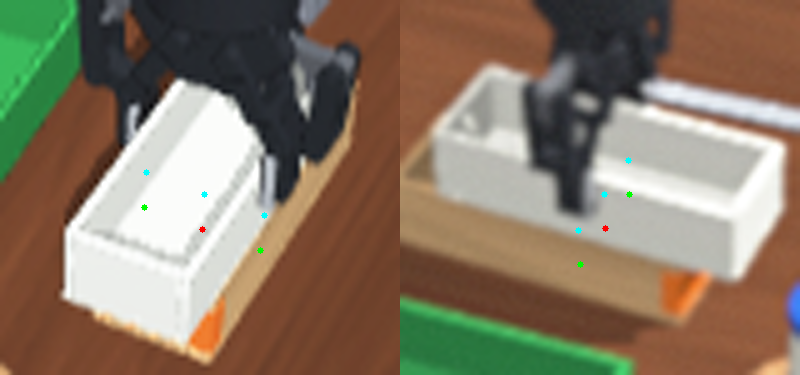

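Contact came exactly at the seated height (TCP 25). Release, rise, and measure.

Request:
carry_out --delta_pos '[[0,0,0],[0,0,0],[0,0,0],[0,0,0],[0,0,0],[0,0,-0.02],[0,0,-0.035],[0,0,-0.035]]' --dr '[[0,0,0],[0,0,0],[0,0,0],[0,0,0],[0,0,0],[0,0,0],[0,0,0],[0,0,0]]' --claw '[0.07,0.078,0.085,0.085,0.085,0.085,0.085,0.085]'

```text
time_s: 28.63
position: [519.9, 29.4, 114.5]
tool_rot: [-0.0, 1.0, -0.003, -0.002]
force: [1.9, -0.3, 0.5]
grip_width: 84.9
```

Request:
carry_out --delta_pos '[[0.02,0,-0.035],[0.02,0,-0.035],[0.02,0.006,-0.035],[0.02,0.006,-0.035],[0.02,0.006,0],[0,0,0],[0,0,0],[0,0,0]]' --dr '[[0,0,0],[0,0,0],[0,0,0],[0,0,-0.03],[0,0,-0.04],[0,0,0],[0,0,0],[0,0,0]]' --claw '[0.085,0.085,0.085,0.085,0.085,0.085,0.085,0.085]'

```text
time_s: 29.3
position: [620.0, 11.6, 253.4]
tool_rot: [-0.0, 1.0, 0.032, -0.001]
force: [-2.0, 0.0, 0.1]
grip_width: 85.1
```

```bash
python3 tray.py white_center 521 29 -.01 w15 40;  python3 tray.py green_center 674 5 .07 w15
python3 - <<'E'
from plan import *
r=cam("side");cv2.imwrite("pics/s15.png",cv2.resize(r["image"][100:310,200:536,::-1],(800,500)))
E
```

```text
[620.   11.6 253.4] 0.0632 29.3 [ 0.31  0.5  -0.57  1.53  0.28  1.19 -0.25]
wrist white_center 0.74 fit [ 5.22547e+02  3.09020e+01 -1.00000e-02] 0.0254 fitz [ 5.21646e+02  3.08130e+01 -3.00000e-03 -1.88900e+00] 0.0213
[619.9  11.7 253.5] 0.0636 29.4 [ 0.31  0.5  -0.57  1.54  0.28  1.19 -0.25]
wrist none
```

View pics/w15.png

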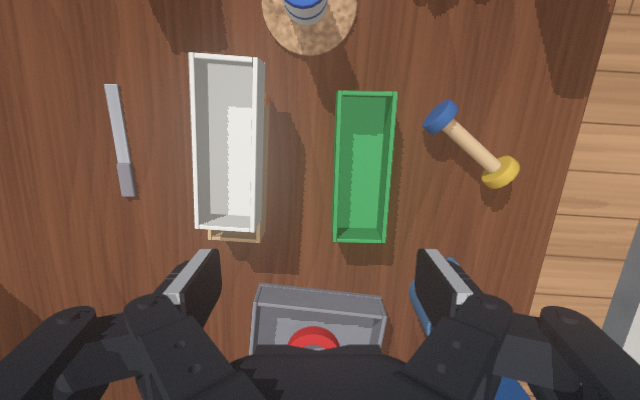

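View pics/s15.png

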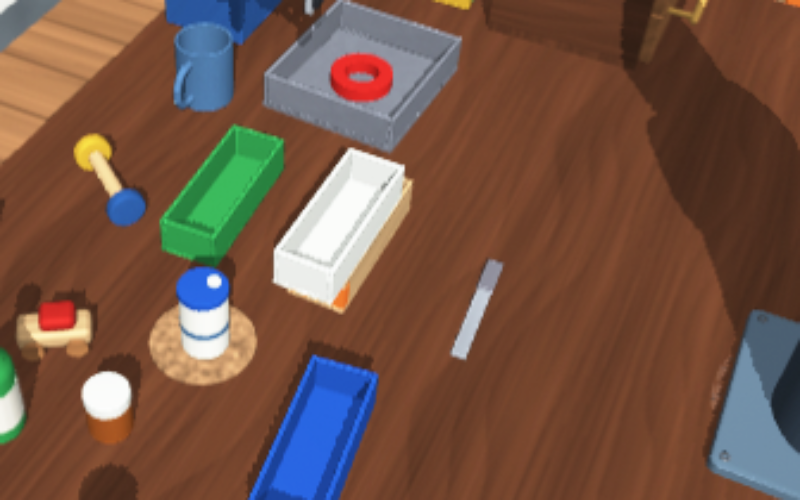

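White sits on the base about 2–3 mm past the 30 mm step, with the orange end uncovered as expected. Now green.

Run:
```python
from tray import *
tray("green_center",674,5,.07,"w16",cams=("wrist","side","scene"))
r=cam("wrist");h=cv2.cvtColor(r["image"],cv2.COLOR_RGB2HSV)
m=((h[...,0]>55)&(h[...,0]<80)&(h[...,1]>120)).astype(np.uint8)
n,l,s,c=cv2.connectedComponentsWithStats(m);k=1+s[1:,4].argmax();print(c[k],s[k])
m=cv2.morphologyEx((l==k).astype(np.uint8),cv2.MORPH_CLOSE,np.ones((5,5)))
print(fitbox([(r,m.astype(np.float32),None)],[674,5,.07],66,180,0,50))
b,f=fitbox([(r,m.astype(np.float32),None)],[674,5,.07],66,180,0,50,fitz=True);print(b,f)
```

```text
[620.6  11.4 254. ] 0.0635 29.55 [ 0.31  0.5  -0.57  1.53  0.28  1.19 -0.25]
wrist green_center 0.66 fit [6.73204e+02 8.40800e+00 4.60000e-02] 0.042 fitz [ 6.7435e+02  7.7440e+00  4.5000e-02 -7.4530e+00] 0.0252
side green_center 0.64 fit [6.75175e+02 4.27100e+00 6.10000e-02] 0.0628 fitz [6.75175e+02 4.27100e+00 6.10000e-02 0.00000e+00] 0.0628
scene green_center 0.64 fit [6.70633e+02 8.06700e+00 4.00000e-02] 0.0483 fitz [6.70633e+02 8.06700e+00 4.00000e-02 0.00000e+00] 0.0483
[362.00667514 177.54704387] [ 332   92   63  150 6292]
(array([ 6.74528488e+02, -3.43809007e+00,  4.69444619e-02]), np.float64(0.21606872975826263))
[ 6.78589763e+02 -5.53937708e+00  4.44037008e-02 -2.76644711e+01] 0.11398223042488098
```

Green fits at (673.5, 7.5), yaw 0.046. Move over it and down.

Request:
carry_out --delta_pos '[[0.026,0.003,0.02],[0.027,0.004,0.02],[0,0,0.035],[0,0,0.035],[0,0,0.035],[0,0,0.035],[0,0,0],[0,0,0]]' --dr '[[0,0,0.0175],[0,0,0],[0,0,0],[0,0,0],[0,0,0],[0,0,0],[0,0,0],[0,0,0]]' --claw '[0.085,0.085,0.085,0.085,0.085,0.085,0.085,0.085]'

```text
time_s: 30.57
position: [673.2, 7.0, 73.1]
tool_rot: [-0.0, 1.0, 0.023, -0.002]
force: [0.6, -1.2, 0.6]
grip_width: 85.1
```

```bash
python3 tip.py tip17; python3 tray.py green_center 674 7 .046 w17
```

```text
[673.19754243   7.03314194  73.12419082] [ 0.62691339 -1.15440113  0.58518436] 85.0814178412667 30.5667
[676.3   7.5  76.9] 0.0454 30.6667 [ 0.23  0.77 -0.48  1.53  0.41  0.94 -0.33]
wrist green_center 0.63 fit [6.73562e+02 9.11200e+00 4.60000e-02] 0.0188 fitz [ 6.73516e+02  8.76200e+00  4.40000e-02 -1.66500e+00] 0.0108
```

View pics/tip17.png

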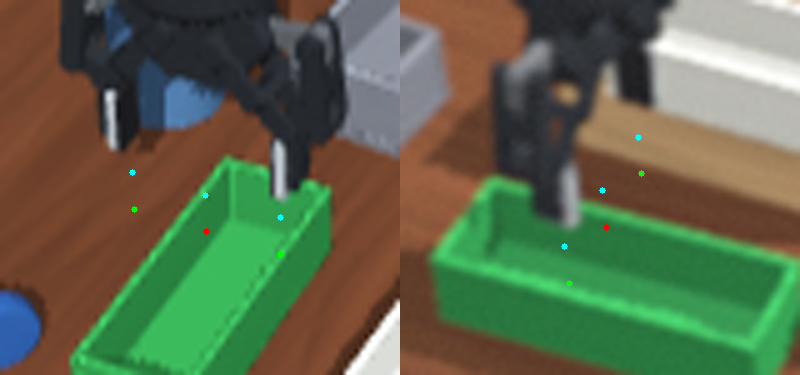

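View pics/w17.png

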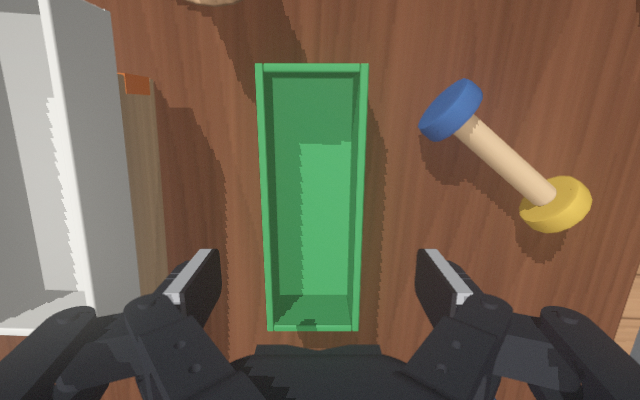

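Green's centre is at (673.5, 8.8). Small correction, descend and grip.

Request:
carry_out --delta_pos '[[-0.001,-0.0015,0.025],[0,0,0.03],[0,0,0.02],[0,0,0.01],[0,0,0.004],[0,0,0],[0,0,0]]' --dr '[[0,0,0],[0,0,0],[0,0,0],[0,0,0],[0,0,0],[0,0,0],[0,0,0]]' --claw '[0.085,0.085,0.085,0.085,0.085,0.085,0.085]'

```text
time_s: 31.35
position: [675.0, 8.8, -12.8]
tool_rot: [-0.0, 1.0, 0.023, 0.001]
force: [-0.3, 1.0, 0.5]
grip_width: 85.3
```

Request:
carry_out --delta_pos '[[0,0,0],[0,0,0],[0,0,0],[0,0,0],[0,0,0],[0,0,0]]' --dr '[[0,0,0],[0,0,0],[0,0,0],[0,0,0],[0,0,0],[0,0,0]]' --claw '[0.078,0.07,0.062,0.055,0.055,0.055]' --newtons 30

```text
time_s: 31.85
position: [674.4, 8.6, -13.2]
tool_rot: [0.0, 1.0, 0.023, 0.001]
force: [-1.4, -0.7, 7.4]
grip_width: 65.5
```

```bash
python3 tip.py tip18; python3 tray.py green_center 674 8 .046 w18
```

```text
[674.38167962   8.56882703 -13.21375359] [-1.40844242 -0.68553432  7.42777258] 65.51441797918623 31.85
[674.4   8.6 -13.2] 0.0454 31.95 [ 0.2   0.88 -0.43  1.55  0.47  0.81 -0.37]
wrist green_center 0.82 fit [6.75148e+02 9.11700e+00 4.50000e-02] 0.1592 fitz [ 6.75172e+02  9.49500e+00  4.50000e-02 -1.89000e+00] 0.1452
```

View pics/tip18.png

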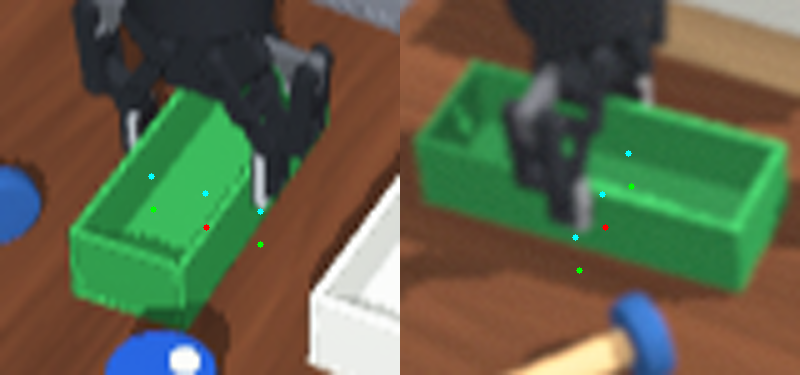

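Request:
carry_out --delta_pos '[[0,0,-0.01],[0,0,-0.025],[0,0,-0.035],[0,0,-0.035],[0,0,-0.03],[0,0,-0.015],[0,0,0],[0,0,0]]' --dr '[[0,0,0],[0,0,0],[0,0,0],[0,0,0],[0,0,0],[0,0,0],[0,0,0],[0,0,0]]' --claw '[0.055,0.055,0.055,0.055,0.055,0.055,0.055,0.055]'

```text
time_s: 32.72
position: [673.7, 8.4, 136.2]
tool_rot: [0.0, 1.0, 0.023, 0.001]
force: [0.2, -0.2, -2.5]
grip_width: 65.3
```

Run:
```python
from plan import *
plan(521,-2.5,125,-.008,30)
```

```text
from [673.7   8.4 136.2] yaw 0.0455 tilt [0.0013 0.0003] t 32.7167 F [ 0.2 -0.2 -2.5] grip 65.3
6 rows
[[-0.026, 0.001, 0.002], [-0.025, 0.001, 0.002], [-0.026, 0.001, 0.002], [-0.025, 0.001, 0.001], [-0.025, 0.002, 0.002], [-0.026, 0.001, 0.002]]
[[0, 0, 0.009], [0, 0, 0.009], [0, 0, 0.009], [0, 0, 0.009], [0, 0, 0.009], [0, 0, 0.008]]
```

Request:
carry_out --delta_pos '[[-0.026,0.001,0.002],[-0.025,0.001,0.002],[-0.026,0.001,0.002],[-0.025,0.001,0.001],[-0.025,0.002,0.002],[-0.026,0.001,0.002],[0,0,0],[0,0,0]]' --dr '[[0,0,0.009],[0,0,0.009],[0,0,0.009],[0,0,0.009],[0,0,0.009],[0,0,0.008],[0,0,0],[0,0,0]]' --claw '[0.055,0.055,0.055,0.055,0.055,0.055,0.055,0.055]'

```text
time_s: 33.38
position: [518.1, -2.5, 122.8]
tool_rot: [0.0, 1.0, -0.004, -0.002]
force: [0.1, 0.8, -1.8]
grip_width: 65.6
```

```bash
python3 tip.py tip19; python3 tray.py green_center 521 -2 -.008 w19 138
```

```text
[518.08686004  -2.53702964 122.81373192] [ 0.09033744  0.77407061 -1.84525012] 65.6305311545304 33.3833
[520.9  -2.  123.7] -0.0076 33.4833 [ 0.35  0.48 -0.54  1.92  0.33  0.83 -0.38]
wrist green_center 0.57 fit [ 5.22225e+02 -1.66300e+00 -1.00000e-02] 0.1689 fitz [ 5.21928e+02 -1.10500e+00 -8.00000e-03 -2.93000e+00] 0.1453
```

View pics/tip19.png

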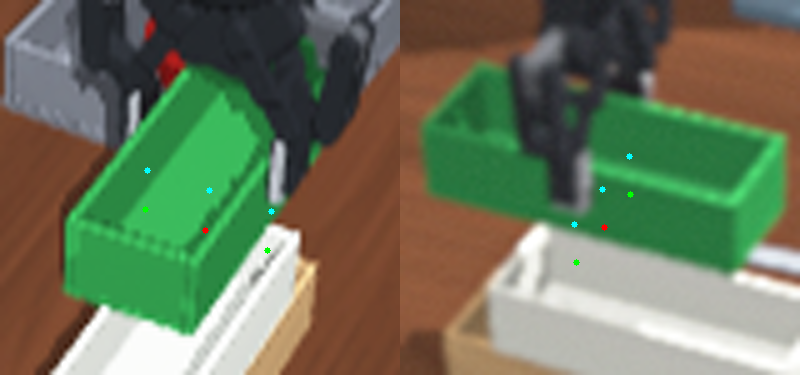

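View pics/w19.png

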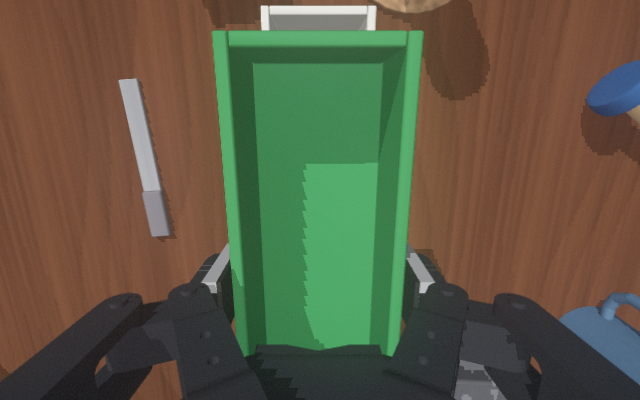

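Green is centred over white (white's end at u 263–375, green's at 215–423). Lowering.

Request:
carry_out --delta_pos '[[0,0,0.01],[0,0,0.015],[0,0,0.012],[0,0,0.006],[0,0,0.003],[0,0,0],[0,0,0]]' --dr '[[0,0,0],[0,0,0],[0,0,0],[0,0,0],[0,0,0],[0,0,0],[0,0,0]]' --claw '[0.055,0.055,0.055,0.055,0.055,0.055,0.055]'

```text
time_s: 34.17
position: [521.0, -1.8, 78.5]
tool_rot: [-0.0, 1.0, -0.004, 0.0]
force: [0.4, 0.4, -1.8]
grip_width: 65.5
```

Request:
carry_out --delta_pos '[[0,0,0.001],[0,0,0.001],[0,0,0.001],[0,0,0],[0,0,0]]' --dr '[[0,0,0],[0,0,0],[0,0,0],[0,0,0],[0,0,0]]' --claw '[0.055,0.055,0.055,0.055,0.055]'

```text
time_s: 34.58
position: [520.8, -2.0, 75.5]
tool_rot: [0.0, 1.0, -0.004, 0.0]
force: [0.1, 0.5, -1.7]
grip_width: 65.4
```

Request:
carry_out --delta_pos '[[0,0,0.001],[0,0,0.001],[0,0,0.001],[0,0,0],[0,0,0]]' --dr '[[0,0,0],[0,0,0],[0,0,0],[0,0,0],[0,0,0]]' --claw '[0.055,0.055,0.055,0.055,0.055]'

```text
time_s: 35.0
position: [520.6, -2.0, 72.3]
tool_rot: [-0.0, 1.0, -0.004, -0.0]
force: [0.5, -0.7, -1.2]
grip_width: 65.4
```

Request:
carry_out --delta_pos '[[0,0,0.001],[0,0,0.001],[0,0,0],[0,0,0]]' --dr '[[0,0,0],[0,0,0],[0,0,0],[0,0,0]]' --claw '[0.055,0.055,0.055,0.055]'

```text
time_s: 35.33
position: [520.8, -2.0, 71.7]
tool_rot: [0.0, 1.0, -0.004, 0.0]
force: [-5.3, -0.5, 14.2]
grip_width: 65.7
```

```bash
python3 tip.py tip20
```

```text
[520.84198518  -2.0195243   71.68168328] [-5.26932815 -0.51515691 14.15700771] 65.67887294066666 35.3333
```

View pics/tip20.png

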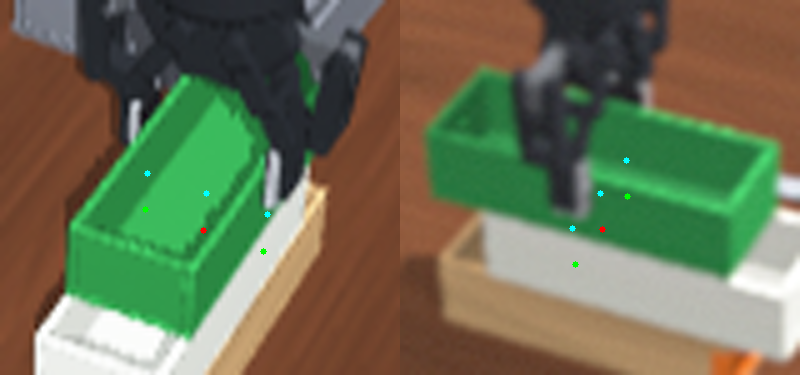

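Seated at 71.7 (expected 71.8). Release, rise, and head for blue.

Request:
carry_out --delta_pos '[[0,0,-0.001],[0,0,0],[0,0,0],[0,0,0],[0,0,0],[0,0,0],[0,0,-0.02],[0,0,-0.035]]' --dr '[[0,0,0],[0,0,0],[0,0,0],[0,0,0],[0,0,0],[0,0,0],[0,0,0],[0,0,0]]' --claw '[0.055,0.07,0.078,0.085,0.085,0.085,0.085,0.085]'

```text
time_s: 36.1
position: [517.7, -2.2, 124.0]
tool_rot: [-0.0, 1.0, -0.004, -0.004]
force: [0.6, -0.0, 0.1]
grip_width: 85.1
```

Request:
carry_out --delta_pos '[[0,0,-0.035],[0,0,-0.035],[0,0,-0.035],[0,0,0],[0,0,0],[0,0,0]]' --dr '[[0,0,0],[0,0,0],[0,0,0],[0,0,0],[0,0,0],[0,0,0]]' --claw '[0.085,0.085,0.085,0.085,0.085,0.085]'

```text
time_s: 36.6
position: [520.2, -2.2, 230.8]
tool_rot: [0.0, 1.0, -0.004, -0.0]
force: [-0.5, 0.3, -0.9]
grip_width: 85.0
```

```bash
python3 tray.py green_center 521 -2 -.008 w21 85;  python3 - <<'E'
from plan import *
r=cam("side");cv2.imwrite("pics/s21.png",cv2.resize(r["image"][100:310,200:536,::-1],(800,500)))
print([(np.round(d["location"]).tolist(),d["confidence"]) for d in bot.landmark_of("side","blue_center")[:2]])
plan(440,262,225,.13,34)
E
```

```text
[520.2  -2.2 230.8] -0.0077 36.6 [ 0.41  0.34 -0.6   1.82  0.22  1.05 -0.29]
wrist green_center 0.75 fit [ 5.21656e+02 -1.74600e+00 -9.00000e-03] 0.0163 fitz [ 5.21722e+02 -1.72100e+00 -7.00000e-03 -9.62000e-01] 0.0153
[([435.0, 279.0, 29.0], 0.84)]
from [519.8  -2.1 230. ] yaw -0.0073 tilt [-0.0026 -0.0002] t 36.8 F [0.7 1.1 0.2] grip 84.9
9 rows
[[-0.009, -0.029, 0.001], [-0.009, -0.03, 0.0], [-0.008, -0.029, 0.001], [-0.008, -0.03, 0.0], [-0.007, -0.03, 0.001], [-0.007, -0.03, 0.0], [-0.006, -0.029, 0.001], [-0.006, -0.031, 0.0]]
[[0, 0, -0.015], [0, 0, -0.016], [0, 0, -0.015], [0, 0, -0.015], [0, 0, -0.015], [0, 0, -0.016], [0, 0, -0.015], [0, 0, -0.015]]
[[-0.005, -0.03, 0.001]]
[[0, 0, -0.015]]
```

View pics/s21.png

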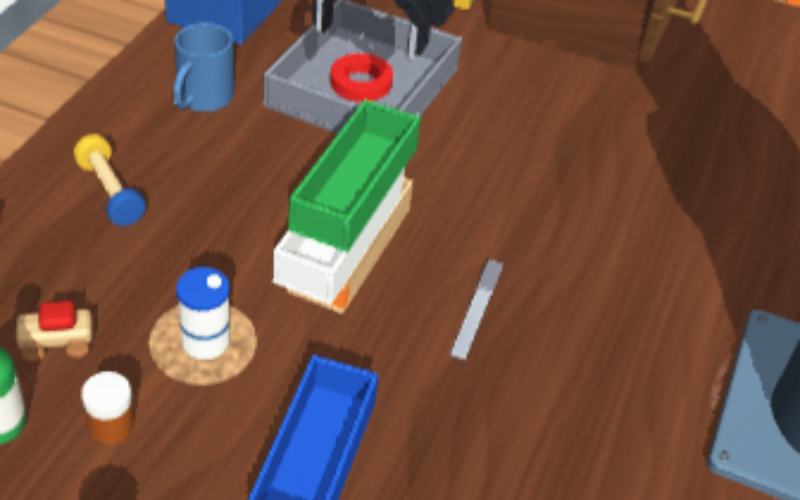

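View pics/w21.png

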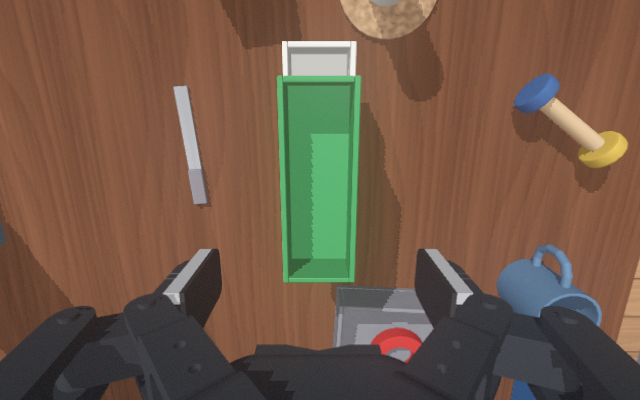

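Green sits at (521.7, −1.7), in line with the base. Now to blue.

Request:
carry_out --delta_pos '[[-0.009,-0.029,0.001],[-0.009,-0.03,0],[-0.008,-0.029,0.001],[-0.008,-0.03,0],[-0.007,-0.03,0.001],[-0.007,-0.03,0],[-0.006,-0.029,0.001],[-0.006,-0.031,0]]' --dr '[[0,0,-0.015],[0,0,-0.016],[0,0,-0.015],[0,0,-0.015],[0,0,-0.015],[0,0,-0.016],[0,0,-0.015],[0,0,-0.015]]' --claw '[0.085,0.085,0.085,0.085,0.085,0.085,0.085,0.085]'

```text
time_s: 37.47
position: [448.8, 233.9, 226.4]
tool_rot: [0.0, 0.998, 0.057, -0.001]
force: [0.7, -0.3, -0.0]
grip_width: 85.2
```

Request:
carry_out --delta_pos '[[-0.005,-0.03,0.001],[0,0,0],[0,0,0],[0,0,0]]' --dr '[[0,0,-0.015],[0,0,0],[0,0,0],[0,0,0]]' --claw '[0.085,0.085,0.085,0.085]'

```text
time_s: 37.8
position: [441.2, 261.6, 225.6]
tool_rot: [0.0, 0.998, 0.065, -0.001]
force: [0.7, -1.4, -0.9]
grip_width: 84.9
```

```bash
python3 tray.py blue_center 434 277 .13 w22
python3 - <<'E'
from plan import *
plan(433,276,75,.125,36)
E
```

```text
[441.2 261.6 225.6] 0.1294 37.8 [-0.03  0.36 -0.73  1.84  0.28  1.05 -0.74]
wrist blue_center 0.85 fit [4.33124e+02 2.76317e+02 1.20000e-01] 0.0176 fitz [ 4.33019e+02  2.76096e+02  1.22000e-01 -2.15200e+00] 0.0132
from [441.8 260.9 225.9] yaw 0.1273 tilt [-0.0007  0.0009] t 37.9 F [ 0.5 -0.1 -0.2] grip 85.3
5 rows
[[-0.001, -0.003, 0.03], [-0.002, -0.003, 0.03], [-0.001, -0.004, 0.031], [-0.001, -0.003, 0.03], [-0.002, -0.003, 0.03]]
[[0, 0, 0.0], [0, 0, 0.001], [0, 0, 0.0], [0, 0, 0.001], [0, 0, 0.0]]
```

View pics/w22.png

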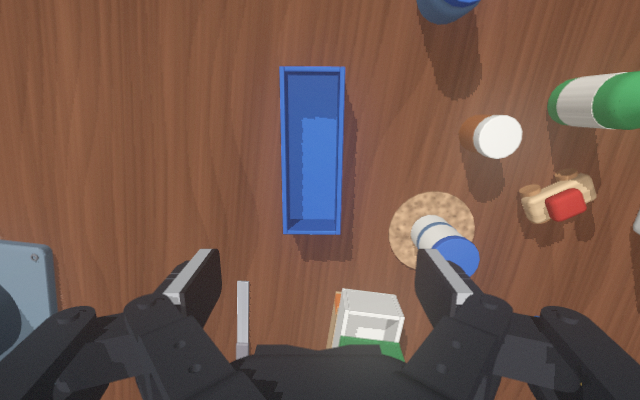

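Blue fits at (433.1, 276.2), yaw 0.121. Descend and grip.

Request:
carry_out --delta_pos '[[-0.001,-0.003,0.03],[-0.002,-0.003,0.03],[-0.001,-0.004,0.031],[-0.001,-0.003,0.03],[-0.002,-0.003,0.03],[0,0,0.03],[0,0,0],[0,0,0]]' --dr '[[0,0,0.006],[0,0,0],[0,0,0],[0,0,0],[0,0,0],[0,0,0],[0,0,0],[0,0,0]]' --claw '[0.085,0.085,0.085,0.085,0.085,0.085,0.085,0.085]'

```text
time_s: 38.57
position: [431.9, 275.9, 44.7]
tool_rot: [0.001, 0.998, 0.061, -0.001]
force: [0.0, 0.1, 0.5]
grip_width: 85.0
```

```bash
python3 tray.py blue_center 433 276 .12 w23
```

```text
[431.9 275.9  44.7] 0.1223 38.5667 [-0.2   0.62 -0.59  1.97  0.52  0.7  -0.98]
wrist blue_center 0.69 fit [4.33165e+02 2.76950e+02 1.17000e-01] 0.0792 fitz [ 4.33133e+02  2.77540e+02  1.19000e-01 -3.75500e+00] 0.0597
```

View pics/w23.png

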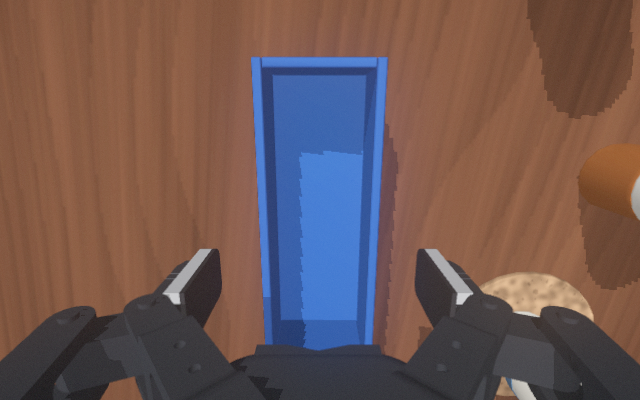

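Request:
carry_out --delta_pos '[[0.001,-0.001,0.025],[0,0,0.02],[0,0,0.01],[0,0,0.004],[0,0,0],[0,0,0]]' --dr '[[0,0,0],[0,0,0],[0,0,0],[0,0,0],[0,0,0],[0,0,0]]' --claw '[0.085,0.085,0.085,0.085,0.085,0.085]'

```text
time_s: 39.17
position: [434.1, 279.0, -12.4]
tool_rot: [-0.0, 0.998, 0.062, 0.001]
force: [0.2, -0.6, -0.1]
grip_width: 84.4
```

Request:
carry_out --delta_pos '[[0,0,0],[0,0,0],[0,0,0],[0,0,0],[0,0,0],[0,0,0]]' --dr '[[0,0,0],[0,0,0],[0,0,0],[0,0,0],[0,0,0],[0,0,0]]' --claw '[0.078,0.07,0.062,0.055,0.055,0.055]' --newtons 30

```text
time_s: 39.67
position: [433.7, 278.8, -12.7]
tool_rot: [-0.0, 0.998, 0.062, 0.001]
force: [-1.5, -0.1, 5.6]
grip_width: 65.5
```

```bash
python3 tip.py tip24; python3 tray.py blue_center 433 276 .12 w24
```

```text
[433.7085707  278.81606067 -12.69650871] [-1.50348848 -0.10701524  5.61029299] 65.5122988836708 39.6667
[433.8 278.8 -12.7] 0.1234 39.7667 [-0.26  0.71 -0.51  1.98  0.61  0.6  -1.06]
wrist blue_center 0.71 fit [4.34640e+02 2.76813e+02 1.19000e-01] 0.172 fitz [ 4.34746e+02  2.77303e+02  1.22000e-01 -2.44500e+00] 0.1551
```

View pics/tip24.png

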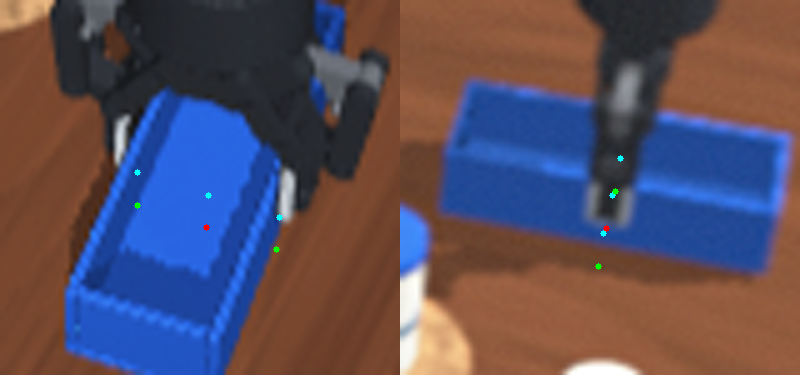

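Request:
carry_out --delta_pos '[[0,0,-0.01],[0,0,-0.025],[0,0,-0.035],[0,0,-0.035],[0,0,-0.035],[0,0,-0.035],[0,0,-0.015],[0,0,0]]' --dr '[[0,0,0],[0,0,0],[0,0,0],[0,0,0],[0,0,0],[0,0,0],[0,0,0],[0,0,0]]' --claw '[0.055,0.055,0.055,0.055,0.055,0.055,0.055,0.055]'

```text
time_s: 40.53
position: [435.2, 280.2, 180.8]
tool_rot: [-0.002, 0.998, 0.062, 0.003]
force: [0.7, 0.8, -2.2]
grip_width: 65.6
```

Run:
```python
from plan import *
plan(521,30.3,178,-.008,30)
```

```text
from [435.2 280.2 180.8] yaw 0.1236 tilt [ 0.0067 -0.0026] t 40.5333 F [ 0.7  0.8 -2.2] grip 65.6
9 rows
[[0.006, 0.029, 0.0], [0.007, 0.028, 0.001], [0.006, 0.029, -0.0], [0.008, 0.028, 0.0], [0.007, 0.029, 0.001], [0.008, 0.028, -0.0], [0.009, 0.028, 0.0], [0.009, 0.028, 0.0]]
[[0, 0, 0.015], [0, 0, 0.014], [0, 0, 0.015], [0, 0, 0.014], [0, 0, 0.015], [0, 0, 0.015], [0, 0, 0.014], [0, 0, 0.015]]
[[0.009, 0.028, 0.001]]
[[0, 0, 0.015]]
```

Request:
carry_out --delta_pos '[[0.006,0.029,0],[0.007,0.028,0.001],[0.006,0.029,0],[0.008,0.028,0],[0.007,0.029,0.001],[0.008,0.028,0],[0.009,0.028,0],[0.009,0.028,0]]' --dr '[[0,0,0.015],[0,0,0.014],[0,0,0.015],[0,0,0.014],[0,0,0.015],[0,0,0.015],[0,0,0.014],[0,0,0.015]]' --claw '[0.055,0.055,0.055,0.055,0.055,0.055,0.055,0.055]'

```text
time_s: 41.2
position: [508.7, 54.6, 173.4]
tool_rot: [0.0, 1.0, 0.003, -0.001]
force: [0.9, 0.8, -1.7]
grip_width: 65.6
```

Request:
carry_out --delta_pos '[[0.009,0.028,0.001],[0,0,0],[0,0,0],[0,0,0],[0,0,0]]' --dr '[[0,0,0.015],[0,0,0],[0,0,0],[0,0,0],[0,0,0]]' --claw '[0.055,0.055,0.055,0.055,0.055]'

```text
time_s: 41.62
position: [517.9, 29.7, 173.0]
tool_rot: [-0.0, 1.0, -0.003, -0.001]
force: [0.5, 0.7, -2.6]
grip_width: 65.7
```

```bash
python3 tip.py tip25; python3 tray.py blue_center 521 28 -.008 w25 192
```

```text
[517.90928194  29.66989171 172.96636678] [ 0.50236129  0.66587727 -2.60227405] 65.7091534793944 41.6167
[518.3  29.6 173.2] -0.0063 41.7167 [ 0.35  0.42 -0.62  1.88  0.3   0.94 -0.41]
wrist blue_center 0.73 fit [ 5.18521e+02  2.66110e+01 -6.00000e-03] 0.2346 fitz [ 5.19217e+02  2.81180e+01 -7.00000e-03 -8.24700e+00] 0.1501
```

View pics/tip25.png

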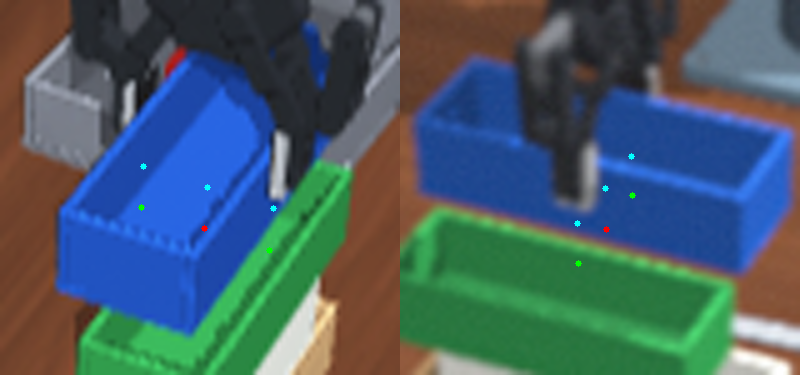

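Adjust x by +2.5 mm and lower.

Request:
carry_out --delta_pos '[[0.0025,-0.0005,0.01],[0,0,0.02],[0,0,0.012],[0,0,0.006],[0,0,0.002],[0,0,0],[0,0,0],[0,0,0]]' --dr '[[0,0,0],[0,0,0],[0,0,0],[0,0,0],[0,0,0],[0,0,0],[0,0,0],[0,0,0]]' --claw '[0.055,0.055,0.055,0.055,0.055,0.055,0.055,0.055]'

```text
time_s: 42.48
position: [521.9, 29.0, 124.0]
tool_rot: [-0.0, 1.0, -0.004, 0.001]
force: [-0.1, -0.5, -1.5]
grip_width: 65.7
```

```bash
python3 tip.py tip26; python3 tray.py blue_center 521 28 -.008 w26 136
python3 - <<'E'
from plan import *
print(state()[1])
E
```

```text
[521.89851509  28.98986705 124.03671971] [-0.08674927 -0.45007505 -1.51746352] 65.69248454959295 42.4833
[521.8  28.9 124. ] -0.0086 42.5833 [ 0.32  0.49 -0.59  1.91  0.36  0.84 -0.46]
wrist blue_center 0.7 fit [ 5.22685e+02  2.71710e+01 -7.00000e-03] 0.1582 fitz [ 5.22632e+02  2.74320e+01 -1.00000e-02 -1.53000e+00] 0.1498
[521.62010049  28.80894981 123.81611553]
```

View pics/tip26.png

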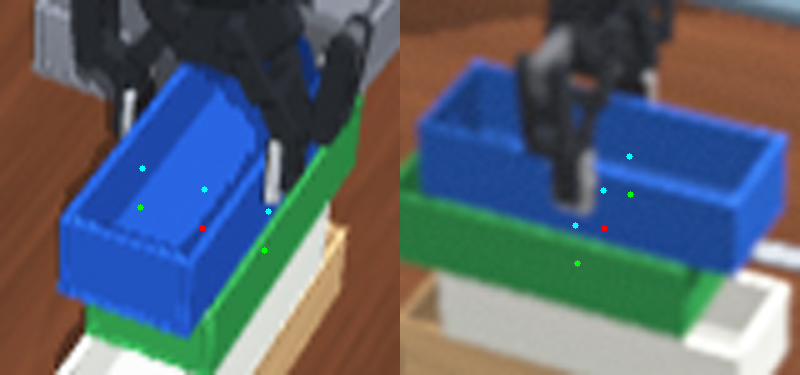

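Request:
carry_out --delta_pos '[[-0.0005,-0.001,0.002],[0,0,0.001],[0,0,0.001],[0,0,0.001],[0,0,0],[0,0,0]]' --dr '[[0,0,0],[0,0,0],[0,0,0],[0,0,0],[0,0,0],[0,0,0]]' --claw '[0.055,0.055,0.055,0.055,0.055,0.055]'

```text
time_s: 43.18
position: [520.7, 29.9, 118.3]
tool_rot: [-0.0, 1.0, -0.004, -0.0]
force: [-0.0, 0.7, -2.4]
grip_width: 65.3
```

Request:
carry_out --delta_pos '[[0,0,0.001],[0,0,0.001],[0,0,0],[0,0,0]]' --dr '[[0,0,0],[0,0,0],[0,0,0],[0,0,0]]' --claw '[0.055,0.055,0.055,0.055]'

```text
time_s: 43.52
position: [521.0, 29.9, 117.3]
tool_rot: [0.0, 1.0, -0.004, 0.0]
force: [-3.4, -0.9, 8.1]
grip_width: 65.4
```

Contact came exactly at the seated height of 117.3. Release, rise and check.

Request:
carry_out --delta_pos '[[0,0,-0.001],[0,0,0],[0,0,0],[0,0,0],[0,0,0],[0,0,0],[0,0,-0.02],[0,0,-0.035]]' --dr '[[0,0,0],[0,0,0],[0,0,0],[0,0,0],[0,0,0],[0,0,0],[0,0,0],[0,0,0]]' --claw '[0.055,0.07,0.078,0.085,0.085,0.085,0.085,0.085]'

```text
time_s: 44.18
position: [517.9, 29.4, 169.9]
tool_rot: [-0.0, 1.0, -0.004, -0.004]
force: [0.7, 0.1, -0.2]
grip_width: 84.7
```

Request:
carry_out --delta_pos '[[0,0,-0.035],[0,0,-0.035],[0,0,-0.035],[0,0,0],[0,0,0],[0,0,0]]' --dr '[[0,0,0],[0,0,0],[0,0,0],[0,0,0],[0,0,0],[0,0,0]]' --claw '[0.085,0.085,0.085,0.085,0.085,0.085]'

```text
time_s: 44.68
position: [520.3, 29.6, 276.7]
tool_rot: [0.0, 1.0, -0.004, -0.0]
force: [-0.9, 0.6, -0.1]
grip_width: 85.1
```

```bash
python3 tray.py blue_center 521 28 -.008 w27 130;  python3 - <<'E'
from plan import *
o=[]
for n in("side","scene"):
    r=cam(n);u,v=map(int,proj(r,[520,60,60])[0]);o.append(cv2.resize(r["image"][v-55:v+45,u-55:u+55,::-1],(400,364)))
    print(n,[(np.round(d["location"]).tolist(),round(d["confidence"],2)) for d in bot.landmark_of(n,"jar_center")[:2]],[(np.round(d["location"]).tolist(),round(d["confidence"],2)) for d in bot.landmark_of(n,"cup_center")[:1]])
cv2.imwrite("pics/s27.png",np.hstack(o))
plan(620,290,240,np.pi/2+.0,34)
plan(620,290,240,-np.pi/2+.0,34)
E
```

```text
[520.3  29.6 276.7] -0.0086 44.6833 [ 0.4   0.3  -0.66  1.76  0.2   1.15 -0.33]
wrist blue_center 0.96 fit [ 5.21577e+02  2.74400e+01 -8.00000e-03] 0.0188 fitz [ 5.21692e+02  2.74470e+01 -7.00000e-03 -2.68400e+00] 0.0115
side [([622.0, 327.0, 30.0], 0.81)] [([594.0, 188.0, 50.0], 0.72)]
scene [([622.0, 322.0, 28.0], 0.71)] [([594.0, 192.0, 47.0], 0.97)]
note big turn 1.5790822284761932
from [520.6  29.9 276.8] yaw -0.0083 tilt [-0.0009 -0.0001] t 45.0833 F [ 0.4  0.3 -0.4] grip 85.1
14 rows
[[0.007, -0.019, 0.003], [0.009, -0.017, 0.002], [0.011, -0.017, 0.003], [0.013, -0.015, 0.003], [0.014, -0.014, 0.002], [0.016, -0.012, 0.003], [0.017, -0.01, 0.002], [0.018, -0.008, 0.003]]
[[0, 0, -0.113], [0, 0, -0.113], [0, 0, -0.112], [0, 0, -0.113], [0, 0, -0.113], [0, 0, -0.113], [0, 0, -0.113], [0, 0, -0.112]]
[[0.019, -0.007, 0.003], [0.02, -0.003, 0.002], [0.019, -0.002, 0.003], [0.02, 0.0, 0.003], [0.02, 0.003, 0.002], [0.019, 0.005, 0.003]]
[[0, 0, -0.113], [0, 0, -0.113], [0, 0, -0.113], [0, 0, -0.112], [0, 0, -0.113], [0, 0, -0.113]]
from [520.6  29.9 276.8] yaw -0.0083 tilt [-0.0009 -0.0001] t 45.0833 F [ 0.4  0.3 -0.4] grip 85.1
14 rows
[[0.007, -0.019, 0.003], [0.005, -0.019, 0.002], [0.002, -0.02, 0.003], [0.001, -0.02, 0.003], [-0.002, -0.019, 0.002], [-0.004, -0.02, 0.003], [-0.006, -0.019, 0.002], [-0.008, -0.018, 0.003]]
[[0, 0, 0.112], [0, 0, 0.111], [0, 0, 0.112], [0, 0, 0.111], [0, 0, 0.112], [0, 0, 0.112], [0, 0, 0.111], [0, 0, 0.112]]
[[-0.01, -0.017, 0.003], [-0.012, -0.016, 0.002], [-0.014, -0.014, 0.003], [-0.015, -0.013, 0.003], [-0.017, -0.011, 0.002], [-0.017, -0.009, 0.003]]
[[0, 0, 0.111], [0, 0, 0.112], [0, 0, 0.112], [0, 0, 0.111], [0, 0, 0.112], [0, 0, 0.112]]
```

View pics/s27.png

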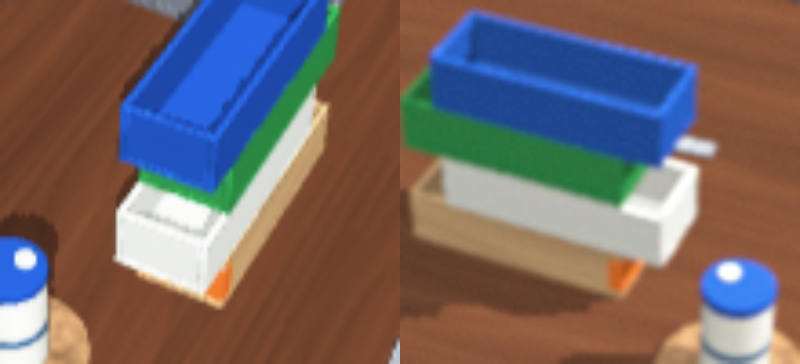

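View pics/w27.png

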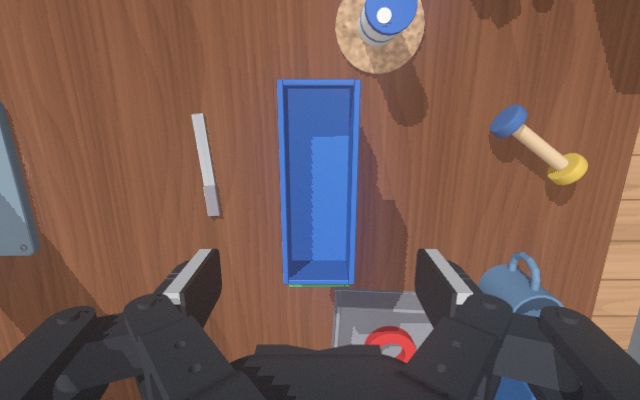

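All three trays are seated and level, stepping alternately. Blue's shift is about 29 mm, and the cup stands on its coaster. Now the jar.

Request:
carry_out --delta_pos '[[0.007,-0.019,0.003],[0.009,-0.017,0.002],[0.011,-0.017,0.003],[0.013,-0.015,0.003],[0.014,-0.014,0.002],[0.016,-0.012,0.003],[0.017,-0.01,0.002],[0.018,-0.008,0.003]]' --dr '[[0,0,-0.113],[0,0,-0.113],[0,0,-0.112],[0,0,-0.113],[0,0,-0.113],[0,0,-0.113],[0,0,-0.113],[0,0,-0.112]]' --claw '[0.085,0.085,0.085,0.085,0.085,0.085,0.085,0.085]'

```text
time_s: 45.75
position: [578.2, 178.9, 256.1]
tool_rot: [-0.0, 0.901, 0.434, -0.0]
force: [-0.7, -0.3, 0.3]
grip_width: 85.0
```

Request:
carry_out --delta_pos '[[0.019,-0.007,0.003],[0.02,-0.003,0.002],[0.019,-0.002,0.003],[0.02,0,0.003],[0.02,0.003,0.002],[0.019,0.005,0.003],[0,0,0],[0,0,0]]' --dr '[[0,0,-0.113],[0,0,-0.113],[0,0,-0.113],[0,0,-0.112],[0,0,-0.113],[0,0,-0.113],[0,0,0],[0,0,0]]' --claw '[0.085,0.085,0.085,0.085,0.085,0.085,0.085,0.085]'

```text
time_s: 46.42
position: [619.5, 290.6, 239.5]
tool_rot: [-0.001, 0.707, 0.707, -0.0]
force: [0.5, -0.9, 0.2]
grip_width: 84.8
```

```bash
cat > jar.py <<'E'
import sys
from plan import *
o,p,M=state();print(p.round(1),np.arctan2(M[1,0],M[0,0]).round(4),o["time_s"],o["joint_pos"].round(2))
r=cam("wrist");cv2.imwrite("pics/%s.png"%sys.argv[1],r["image"][:,:,::-1])
print([(np.round(d["location"]).tolist(),round(d["confidence"],2)) for d in bot.landmark_of("wrist","jar_center")[:2]])
for d in bot.trace("wrist","jar_center")[:1]:
    m=d["region"].astype(np.uint8)
    # white lid
    h=cv2.cvtColor(r["image"],cv2.COLOR_RGB2HSV);w=((h[...,1]<60)&(h[...,2]>110)&(cv2.dilate(m,np.ones((5,5)))>0)).astype(np.uint8)
    uv=np.argwhere(m)[:,::-1].mean(0);uw=np.argwhere(w)[:,::-1].mean(0)
    print(uv,w.sum(),uw,"lid@55",onz(r,[uw],53))
E
python3 jar.py w28
```

```text
[619.5 290.6 239.5] 1.5704 46.4167 [ 0.03  0.73 -0.92  1.35  0.58  1.33  0.68]
[]
[344.61057334 170.42814594] 1299 [345.64126251 172.31639723] lid@55 [[623.64216544 321.8238248   53.        ]]
```

View pics/w28.png

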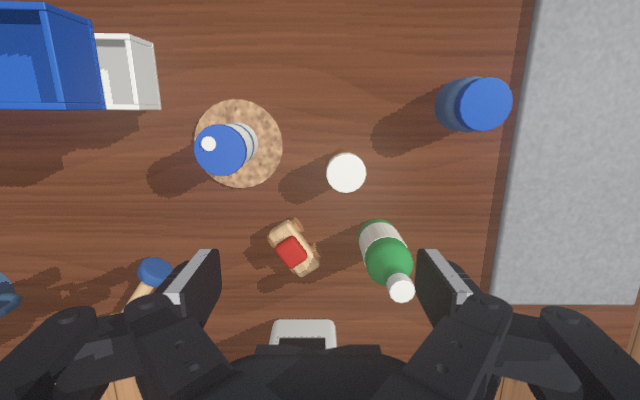

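The jar is at (346,172) in the picture, i.e. (623, 322). The lotion is 110 mm away, so the hand clears it.

Request:
carry_out --delta_pos '[[0.032,0.003,0.01],[0,0,0.035],[0,0,0.035],[0,0,0.035],[0,0,0.03],[0,0,0.02],[0,0,0],[0,0,0]]' --dr '[[0,0,0],[0,0,0],[0,0,0],[0,0,0],[0,0,0],[0,0,0],[0,0,0],[0,0,0]]' --claw '[0.085,0.085,0.085,0.085,0.085,0.085,0.085,0.085]'

```text
time_s: 47.23
position: [623.1, 320.4, 75.2]
tool_rot: [0.0, 0.708, 0.706, -0.001]
force: [0.1, -0.8, 1.0]
grip_width: 85.4
```

```bash
python3 jar.py w29; python3 tip.py tip29
```

```text
[623.1 320.4  75.2] 1.5688 47.2333 [-0.06  0.92 -0.82  1.43  0.71  1.1   0.56]
[]
[163.63402756 155.45446068] 508 [144.17716535 158.26771654] lid@55 [[586.35327319 216.10121441  53.        ]]
[624.43958687 322.36613186  77.95177399] [-0.74220893 -0.42065027  0.02534896] 85.02012300533065 47.3833
```

View pics/tip29.png

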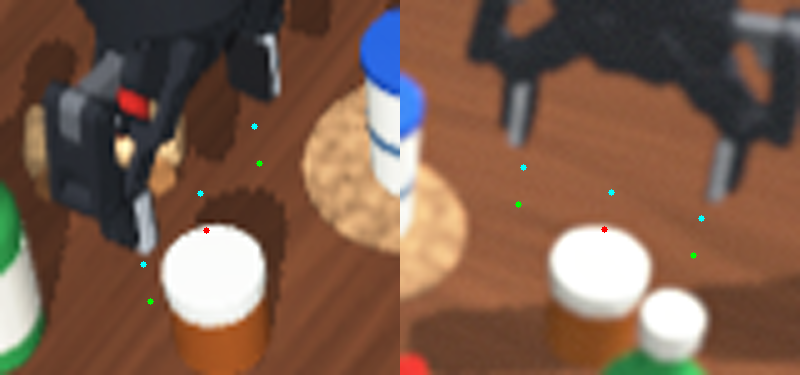

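View pics/w29.png

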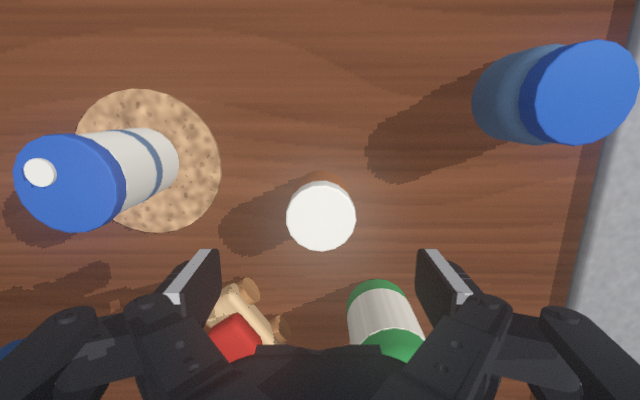

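The tracer took the cup this time. The jar's lid is at (321,218), centred within 2 mm. Descend and grip.

Request:
carry_out --delta_pos '[[0.0015,-0.001,0.025],[0,0,0.03],[0,0,0.022],[0,0,0.01],[0,0,0.004],[0,0,0],[0,0,0]]' --dr '[[0,0,0],[0,0,0],[0,0,0],[0,0,0],[0,0,0],[0,0,0],[0,0,0]]' --claw '[0.085,0.085,0.085,0.085,0.085,0.085,0.085]'

```text
time_s: 48.07
position: [623.0, 324.1, -13.9]
tool_rot: [0.0, 0.707, 0.707, 0.001]
force: [0.3, 0.7, 0.2]
grip_width: 84.7
```

Request:
carry_out --delta_pos '[[0,0,0],[0,0,0],[0,0,0],[0,0,0],[0,0,0],[0,0,0],[0,0,0]]' --dr '[[0,0,0],[0,0,0],[0,0,0],[0,0,0],[0,0,0],[0,0,0],[0,0,0]]' --claw '[0.075,0.065,0.055,0.045,0.035,0.035,0.035]' --newtons 30

```text
time_s: 48.65
position: [622.5, 323.3, -14.9]
tool_rot: [0.0, 0.707, 0.707, 0.0]
force: [-0.1, -1.5, 6.0]
grip_width: 44.5
```

Request:
carry_out --delta_pos '[[0,0,-0.01],[0,0,-0.02],[0,0,-0.03],[0,0,0],[0,0,0]]' --dr '[[0,0,0],[0,0,0],[0,0,0],[0,0,0],[0,0,0]]' --claw '[0.035,0.035,0.035,0.035,0.035]'

```text
time_s: 49.07
position: [623.2, 324.2, 46.6]
tool_rot: [0.0, 0.707, 0.707, 0.002]
force: [-0.4, 0.3, -1.8]
grip_width: 44.4
```

```bash
python3 tip.py tip30
```

```text
[623.15512589 324.19512733  46.58041801] [-0.40768599  0.34321449 -1.82663345] 44.381903127133675 49.0667
```

View pics/tip30.png

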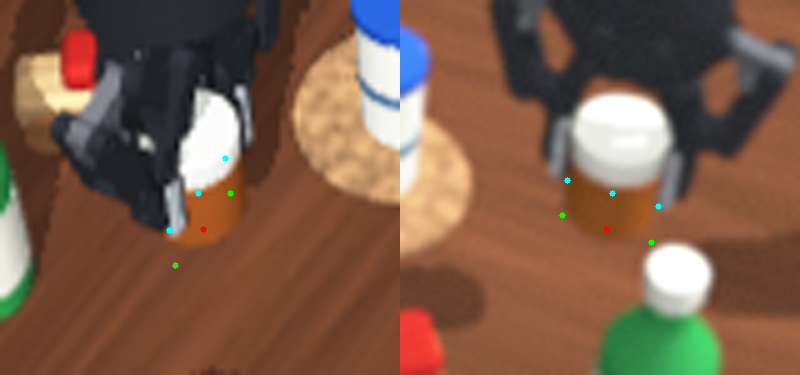

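Held (44.4 mm, upright). Lift above rim height and carry it to the blue tray.

Request:
carry_out --delta_pos '[[0,0,-0.025],[0,0,-0.035],[0,0,-0.035],[0,0,-0.035],[0,0,-0.035],[0,0,-0.01],[0,0,0],[0,0,0]]' --dr '[[0,0,0],[0,0,0],[0,0,0],[0,0,0],[0,0,0],[0,0,0],[0,0,0],[0,0,0]]' --claw '[0.035,0.035,0.035,0.035,0.035,0.035,0.035,0.035]'

```text
time_s: 49.83
position: [621.7, 322.6, 217.7]
tool_rot: [0.0, 0.707, 0.707, -0.001]
force: [-0.1, 0.2, -1.9]
grip_width: 44.1
```

Run:
```python
from plan import *
plan(521.5,20,215,np.pi/2-.008,32)
```

```text
from [621.7 322.6 217.7] yaw 1.5706 tilt [-0.0014 -0.0013] t 49.8333 F [-0.1  0.2 -1.9] grip 44.1
10 rows
[[-0.03, -0.01, 0.0], [-0.031, -0.01, 0.001], [-0.03, -0.01, -0.0], [-0.03, -0.01, 0.0], [-0.03, -0.01, 0.0], [-0.031, -0.01, 0.001], [-0.03, -0.01, -0.0], [-0.03, -0.009, 0.0]]
[[0, 0, 0.001], [0, 0, 0.001], [0, 0, 0.0], [0, 0, 0.001], [0, 0, 0.001], [0, 0, 0.001], [0, 0, 0.0], [0, 0, 0.001]]
[[-0.031, -0.01, 0.0], [-0.03, -0.01, 0.001]]
[[0, 0, 0.001], [0, 0, 0.001]]
```

Request:
carry_out --delta_pos '[[-0.03,-0.01,0],[-0.031,-0.01,0.001],[-0.03,-0.01,0],[-0.03,-0.01,0],[-0.03,-0.01,0],[-0.031,-0.01,0.001],[-0.03,-0.01,0],[-0.03,-0.009,0]]' --dr '[[0,0,0.001],[0,0,0.001],[0,0,0],[0,0,0.001],[0,0,0.001],[0,0,0.001],[0,0,0],[0,0,0.001]]' --claw '[0.035,0.035,0.035,0.035,0.035,0.035,0.035,0.035]'

```text
time_s: 50.5
position: [539.8, 79.0, 214.4]
tool_rot: [-0.002, 0.709, 0.705, -0.002]
force: [0.3, 0.1, -1.0]
grip_width: 44.8
```

Request:
carry_out --delta_pos '[[-0.031,-0.01,0],[-0.03,-0.01,0.001],[0,0,0],[0,0,0],[0,0,0],[0,0,0]]' --dr '[[0,0,0.001],[0,0,0.001],[0,0,0],[0,0,0],[0,0,0],[0,0,0]]' --claw '[0.035,0.035,0.035,0.035,0.035,0.035]'

```text
time_s: 51.0
position: [521.5, 21.9, 215.5]
tool_rot: [-0.001, 0.709, 0.705, -0.0]
force: [-0.3, 0.6, -0.6]
grip_width: 44.2
```

```bash
python3 tip.py tip31; python3 tray.py blue_center 521.6 27.5 -.008 w31 130
```

```text
[521.52604252  21.90173488 215.51823206] [-0.30720326  0.58085284 -0.60365338] 44.1927839377899 51.0
[521.8  22.1 216. ] 1.5649 51.1 [ 0.66  0.5  -1.03  1.81  0.47  1.1   1.02]
wrist blue_center 0.77 fit [ 5.21871e+02  2.82880e+01 -9.00000e-03] 0.2142 fitz [ 5.22401e+02  2.79280e+01 -8.00000e-03 -2.54600e+00] 0.2002
```

View pics/tip31.png

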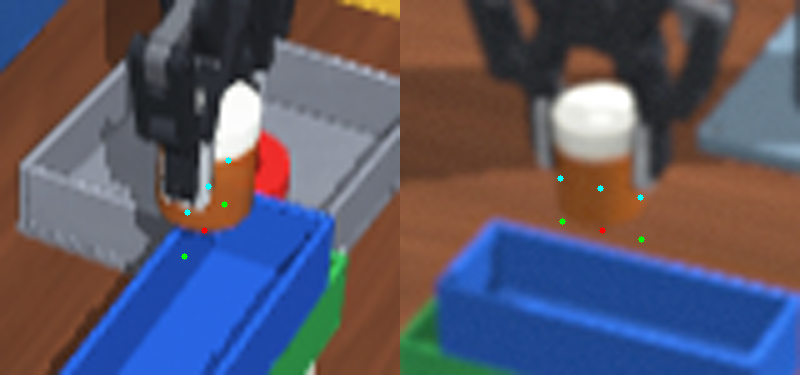

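View pics/w31.png

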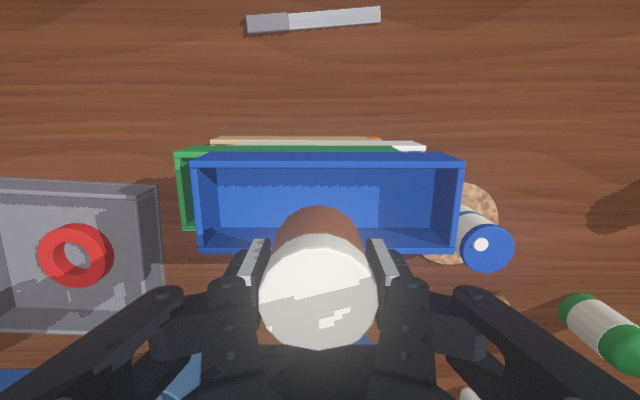

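The jar is over the blue tray (TCP x 521.8, tray x 521.9). Lower it in.

Request:
carry_out --delta_pos '[[0,0,0.015],[0,0,0.02],[0,0,0.02],[0,0,0.015],[0,0,0.01],[0,0,0.005],[0,0,0],[0,0,0]]' --dr '[[0,0,0],[0,0,0],[0,0,0],[0,0,0],[0,0,0],[0,0,0],[0,0,0],[0,0,0]]' --claw '[0.035,0.035,0.035,0.035,0.035,0.035,0.035,0.035]'

```text
time_s: 51.87
position: [522.4, 21.0, 131.9]
tool_rot: [0.0, 0.71, 0.704, 0.0]
force: [0.0, -0.2, -1.3]
grip_width: 44.1
```

```bash
python3 tip.py tip32
```

```text
[522.43182643  21.00388047 131.87531191] [ 0.00478388 -0.16879678 -1.34414522] 44.06121439113754 51.8667
```

View pics/tip32.png

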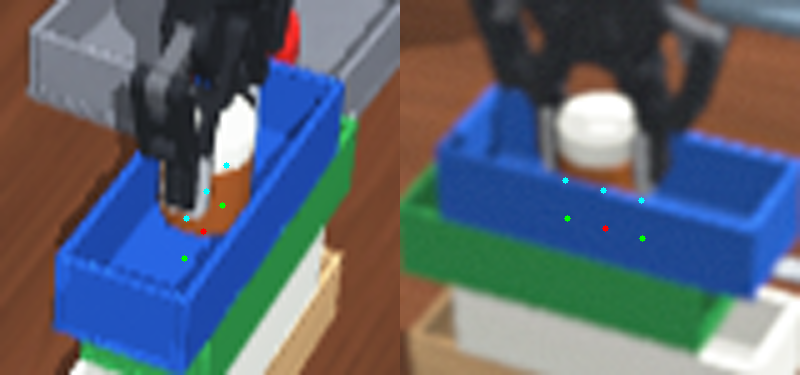

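Request:
carry_out --delta_pos '[[0,0,0.002],[0,0,0.002],[0,0,0.001],[0,0,0.001],[0,0,0],[0,0,0]]' --dr '[[0,0,0],[0,0,0],[0,0,0],[0,0,0],[0,0,0],[0,0,0]]' --claw '[0.035,0.035,0.035,0.035,0.035,0.035]'

```text
time_s: 52.47
position: [521.9, 20.6, 125.3]
tool_rot: [-0.0, 0.71, 0.704, -0.0]
force: [1.0, 0.2, -0.6]
grip_width: 44.2
```

Request:
carry_out --delta_pos '[[0,0,0.001],[0,0,0],[0,0,0]]' --dr '[[0,0,0],[0,0,0],[0,0,0]]' --claw '[0.035,0.035,0.035]'

```text
time_s: 52.72
position: [522.2, 20.6, 125.0]
tool_rot: [0.0, 0.71, 0.704, 0.0]
force: [-2.2, -0.1, 5.9]
grip_width: 44.8
```

Contact. Release and rise.

Request:
carry_out --delta_pos '[[0,0,0],[0,0,0],[0,0,0],[0,0,0],[0,0,0],[0,0,-0.015],[0,0,-0.03],[0,0,-0.035]]' --dr '[[0,0,0],[0,0,0],[0,0,0],[0,0,0],[0,0,0],[0,0,0],[0,0,0],[0,0,0]]' --claw '[0.05,0.06,0.07,0.07,0.07,0.07,0.07,0.07]'

```text
time_s: 53.38
position: [520.4, 20.4, 203.8]
tool_rot: [-0.002, 0.71, 0.704, -0.001]
force: [0.9, -0.5, 0.8]
grip_width: 69.7
```

Request:
carry_out --delta_pos '[[0,0,-0.035],[0,0,-0.035],[0,-0.02,-0.02],[0,-0.02,0],[0,-0.02,0],[0,0,0],[0,0,0],[0,0,0]]' --dr '[[0,0,0],[0,0,0],[0,0,0],[0,0,0],[0,0,0],[0,0,0],[0,0,0],[0,0,0]]' --claw '[0.07,0.07,0.07,0.07,0.07,0.07,0.07,0.07]'

```text
time_s: 54.05
position: [462.5, 20.7, 294.5]
tool_rot: [0.0, 0.71, 0.704, 0.0]
force: [0.4, -0.3, -0.1]
grip_width: 70.2
```

Run:
```python
from tray import *
o=bot.get_obs();print(o["time_s"],o["position"],o["force"])
for n in("wrist","side","scene"):
    r=cam(n);cv2.imwrite("pics/f_%s.png"%n,r["image"][:,:,::-1])
    if n!="wrist":
        u,v=map(int,proj(r,[530,60,90])[0]);z=r["image"][v-70:v+80,u-100:u+100,::-1];cv2.imwrite("pics/fz_%s.png"%n,cv2.resize(z,(800,600),interpolation=cv2.INTER_CUBIC))
    for q in("jar_center","blue_center","green_center","white_center","cup_center","ring_center","nail_file","toy_car","lotion","rattle","brush_mug","cream"):
        print(n,q,[(np.round(d["location"]).tolist(),round(d["confidence"],2)) for d in bot.landmark_of(n,q)[:1]])
```

```text
54.05 [462.51283889  20.72069644 294.4567193 ] [ 0.44787213 -0.29101797 -0.06874996]
wrist jar_center [([524.0, 25.0, 167.0], 0.78)]
wrist blue_center [([522.0, 26.0, 152.0], 0.57)]
wrist green_center []
wrist white_center []
wrist cup_center [([594.0, 194.0, 46.0], 0.97)]
wrist ring_center [([635.0, -278.0, 14.0], 0.88)]
wrist nail_file [([367.0, 26.0, -0.0], 0.78)]
wrist toy_car []
wrist lotion [([718.0, 368.0, 4.0], 0.57)]
wrist rattle [([808.0, 46.0, -2.0], 0.69)]
wrist brush_mug []
wrist cream [([549.0, 463.0, -0.0], 0.79)]
side jar_center [([522.0, 22.0, 174.0], 0.75)]
side blue_center [([594.0, 189.0, 45.0], 0.72)]
side green_center [([523.0, 1.0, 112.0], 0.83)]
side white_center [([524.0, 26.0, 68.0], 0.91)]
side cup_center [([594.0, 188.0, 49.0], 0.58)]
side ring_center [([629.0, -281.0, 18.0], 0.59)]
side nail_file [([362.0, 28.0, 1.0], 0.71)]
side toy_car [([734.0, 266.0, -1.0], 0.63)]
side lotion [([717.0, 372.0, 2.0], 0.69)]
side rattle [([806.0, 48.0, -2.0], 0.61)]
side brush_mug [([803.0, -170.0, 3.0], 0.72)]
side cream [([550.0, 464.0, -5.0], 0.81)]
scene jar_center [([556.0, 463.0, 3.0], 0.72)]
scene blue_center [([519.0, 29.0, 159.0], 0.82)]
scene green_center [([523.0, -3.0, 110.0], 0.73)]
scene white_center [([521.0, 33.0, 65.0], 0.61)]
scene cup_center [([594.0, 192.0, 44.0], 0.84)]
scene ring_center [([597.0, 191.0, -4.0], 0.34)]
scene nail_file [([806.0, 49.0, 0.0], 0.31)]
scene toy_car [([734.0, 256.0, 1.0], 0.87)]
scene lotion [([723.0, 374.0, -1.0], 0.88)]
scene rattle [([805.0, 51.0, 3.0], 0.73)]
scene brush_mug [([798.0, -170.0, 2.0], 0.73)]
scene cream [([556.0, 464.0, 2.0], 0.88)]
```

View pics/fz_side.png

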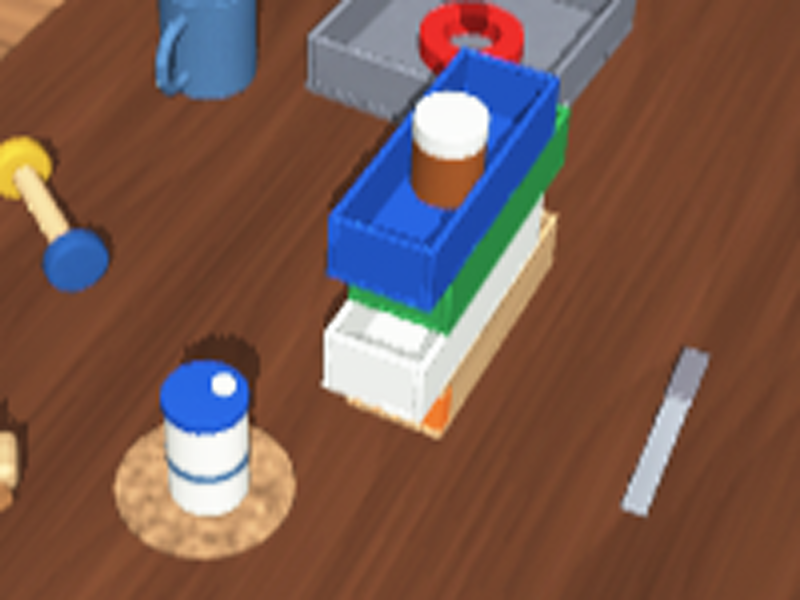

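View pics/fz_scene.png

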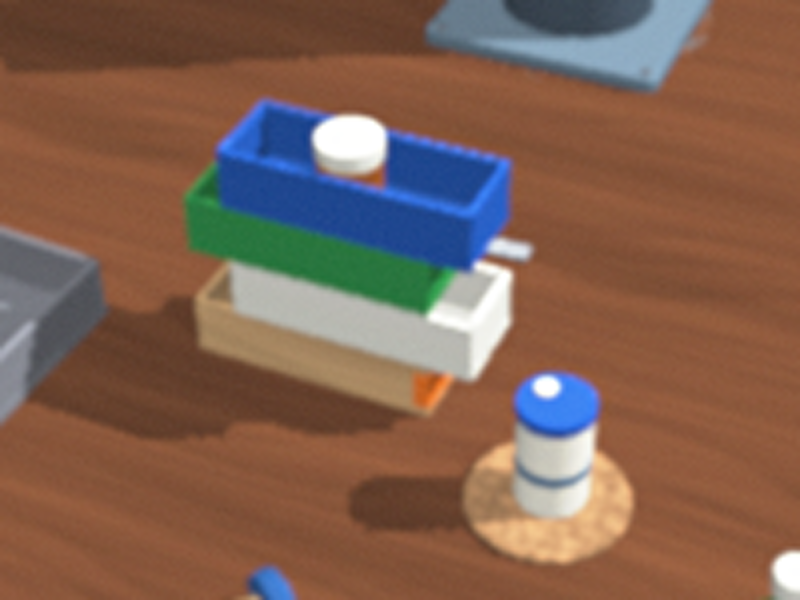

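View pics/f_wrist.png

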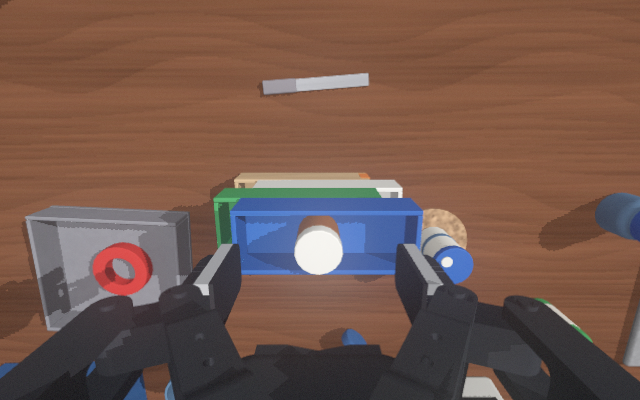

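Everything is in place and the gripper is clear of it all, about 110 mm above the jar and to one side. The cup is upright on the coaster at zoom px (208,440), the ring is in the basket, and the jar stands in the blue tray at (450,150). Handing in.

```bash
python3 -c "
from rig import bot
print(bot.hand_in(), bot.get_obs()['time_s'])"
```

```text
the job is handed in; nothing more can be done
the job is handed in; nothing more can be done
```

The job is done and handed in at about 54 s of the 210 s allowed. The cup stands upright on the coaster and the ring is in the grey basket; there was no comb in this run. White, green and blue are stacked on the base, and the amber jar stands in the blue tray.

**Last checks:**
- **Trays:** each one touched down within 0.1 mm of its expected seated height. The measured shifts towards the orange end are about 30–33 mm for white, 0 for green and 29 for blue.
- **Jar and cup:** both are upright in the final pictures, with the jar near the middle of the blue tray.
- **Bystanders:** all six read within about 10 mm of where they were at the start. No tray was seen to be knocked aside.

**What went wrong or disagreed:**
- **Cup grasps:** the first two failed. The first stopped short because my moves were too long and got clipped. The second only pinched the top of the lid and slipped off. The cup stayed standing both times.
- **Fingertip height:** the cameras showed the fingertips 27–39 mm above the reported TCP, which disagrees with the text. I used the camera value from then on.
- **White tray's shift:** it is the least certain. The side view reads it about 28 mm, the scene view about 35 mm, and the wrist view about 33 mm.
- **Network misreadings:** in the last scene picture the networks reported the jar, the ring and the nail file in the wrong places. The other two cameras and the pictures agree on where they are.

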